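# Clear the kitting fixture, stack the housing kit and bring up its carton

## Robot

A 6-joint arm with a two-finger parallel gripper is mounted at the origin on the work surface. World frame = base frame: x ahead of the robot, y to its left, z up, the work surface at z = 0. Lengths are in m, angles in rad, forces in N, time in s.
With the tool pointing down it reaches from about 0.35 to 0.85 m from the base axis. Payload 8.1 kg.
Tool frame: the origin (TCP) lies midway between the tips of the shut fingers; the grasp point (between the pads) lies 19 mm behind it; z points along the fingers, y is the line along which they close (so a half turn about z gives the same grasp; the last joint's range is limited). The gripper opens to 85 mm and grips with 20 to 120 N. Pads are 22 mm wide; open, the fingers measure 114 mm over their backs; the gripper's body (76 mm by 85 mm) begins 54 mm behind the grasp point. The pads swing forward as they close: fully open they stand 13 mm farther back than shut.
Start: joints at [1.217, 0.13, 1.488, -0, 1.523, -0.085], TCP at [0.159, 0.578, 0.231] pointing down, gripper open.
Joint ranges: [-2.96, 2.96], [-0.89, 2.26], [0.02, 2.5], [-1.34, 4.48], [0, 2.73], [-2.66, 2.66]. Speed limits (rad/s): [2.39, 2.39, 2.79, 3.14, 3.14, 3.14].

## Interface

Orientations are given as a unit quaternion [w, x, y, z].
In Python, from cell import env, cams, nets gives the robot as it stands.
- The arm moves only by the shell command python3 -m handwheel 'ROWS' [FORCE]. ROWS is JSON, a list of rows, each a list of 7 numbers: the shift along the tool's x, y, z normalised to -1 to 1, where 1 is 0.4 m, then the turn, a rotation vector about the tool's x, y, z normalised to -1 to 1, where 1 is pi rad, then the opening, from 0 (shut) to 1 (fully open). A call has 1 to 8 rows; each row shifts and turns the commanded pose from where the row before left it, along the tool's axes as they then stand; what a row does not reach is not made up. A row lasts 1/12 s, in which the tool goes at most 41.7 mm and 7.16 degrees, less where a joint would pass 70% of its speed; a pose out of reach is approached as far as the arm can. A call with a number of a shift or a turn outside -1 to 1 is refused whole. A call with a gripper value outside its range is refused whole. The fingers move at their own pace and stop on an object; FORCE is the grip in N (left out, the last holds). Time passes only in rows, so rows that do not move let the fingers close. It gives the time, the measured TCP pose, the force, the opening and the grip force at its end, in the units of the state.
- env.observe(): the state, without advancing time (a new reading comes with each control period).
- cams.read_camera(name): name is "scene" or "top" or "wrist"; returns a dict with "img" (384x512x3 uint8, red, green, blue), "intrinsics" (3x3 intrinsics, pixels), "cam_to_world" (4x4, takes a point from camera to world coordinates); the wrist camera has in their place "tool_from_camera" (4x4, takes a point from camera to tool coordinates, whose origin is the TCP and whose axes are the flange's). Camera axes: x right, y up, looking along -z (the intrinsics and any distortion apply to the point x, -y, -z); pixel columns grow to the right and rows downward; lengths in m; the calibration is good to about 2 mm. A picture is of the moment at which its call begins: read the wrist's pose just before it. There is no depth.
- env.finish_job(): hands the job in; it is judged then, once.
Trained networks look in the newest picture that a camera, given by its name, has taken for a name from the list of things; names that differ only in an ending like _2 or _b are one class to them, and where a whole thing is asked for, a point or a joint stands for the part that bears it (a point fixed in the world has none). Each returns a list of dicts, best first, with "conf" (0 to 1); they miss things now and then, are a little off and sometimes report something else, mostly with a low value. They report only what shows in the picture. A call takes as long as a camera call. They do not tell look-alikes from the thing itself.
- nets.silhouettes(name, camera): "pixels" (384x512 bool, what is visible of it) and "rect" ([left, top, right, bottom] in pixels, round what is visible of it).
The state is a dict: "t": time; "joint_positions": joint angles; "joint_vel": joint speeds; "joint_efforts": joint torques, N m; "tcp_pos": TCP position; "tcp_rot": TCP orientation; "ft_force": force on the tool from outside, world axes, zero at the start; "torque": the same for the moment, N m; "finger_gap": opening from 0.0 (shut) to 1.0 (fully open); "finger_force": force on a finger pad.
Only numpy, scipy, OpenCV 4.12 (cv2) and the standard library are available. Lean on these libraries where they do the work, as an engineer would, in place of code of your own. Each camera call takes 0.05 s, during which the arm holds its last target. There are 200 camera calls.

## Task

Somebody has left tube packs lying across the kitting fixture: clear every pack into the blue tray, lying flat side by side, then stack the kit squarely in the fixture's pocket, between the corner angles: the dark housing on the bottom, then all the brass spacers there are, then the green cover on top. To complete the kit, slide the carton of bearings along the table, without lifting it, until it stands centred and straight in the yellow-marked bay; leave everything else where it is.

Things in the scene. Friction and masses are not known exactly. Their poses are not given: they have to be found in the camera images.
- fixture: Fixed fixture: dark base plate 190 x 110 x 8 mm; four grey corner angles, 5 thick, rising to 74 above the table, enclose a pocket 120 (x) x 70 (y) with its floor 8 mm up. Each angle covers 24 mm of the pocket's long side and 20 of its short side, so each long side is open for 72 mm in the middle (room for a finger). Origin: centre of the plate's underside; x along the pocket's long side, z up.
- pack_tray: Fixed shallow blue steel tray, 210 (x) x 180 (y) mm outside, walls 5 mm thick and 14 mm tall, floor 5 mm up; takes two packs side by side along its x. Origin: centre of the underside.
- bay: Bay marked on the table with a yellow square outline, flat: 156 mm inside, 180 mm outside. Origin: its centre, on the table; x along a side.
- carton: White and blue carton of bearings, 110 x 110 x 60 mm tall, about 0.5 kg, too wide to grip. Origin: centre of the underside; z up.
- housing: Dark cast housing, 110 x 60 x 24 mm tall, two black bores on top, about 0.6 kg. Origin: centre of the underside; x along the 110 side, y along the 60 side, z up.
- cover: Green cover plate, 110 x 60 x 12 mm with a round boss 36 mm across and 6 mm tall on top. Origin: centre of the underside; x along the 110 side, y along the 60 side, z up.
- spacer1: Brass-coloured spacer plate 1, 110 x 60 x 12 mm, two dark discs on top. May be absent. Origin: centre of the underside; x along the 110 side, y along the 60 side, z up.
- spacer2: Brass-coloured spacer plate 2, 110 x 60 x 12 mm, two dark discs on top. May be absent. Origin: centre of the underside; x along the 110 side, y along the 60 side, z up.
- spacer3: Brass-coloured spacer plate 3, 110 x 60 x 12 mm, two dark discs on top. May be absent. Origin: centre of the underside; x along the 110 side, y along the 60 side, z up.
- pack1: Pack 1 of two tubes in yellow and black film, 160 x 52 x 26 mm tall, about 0.5 kg; starts lying across the top of the fixture's corner angles, underside 74 mm up. May be absent. Origin: centre of the underside; x along the 160 length, z up.
- pack2: Pack 2 of two tubes in yellow and black film, 160 x 52 x 26 mm tall, about 0.5 kg; starts lying across the top of the fixture's corner angles, underside 74 mm up. May be absent. Origin: centre of the underside; x along the 160 length, z up.
- wrench: Bystander, to be left alone: steel wrench (mm).
- bearing: Bystander, to be left alone: steel bearing ring, 60 across (mm).
- oil_can: Bystander, to be left alone: red can 54 across, 90 tall (mm).
- mug: Bystander, to be left alone: blue mug (mm).
- brush: Bystander, to be left alone: brush (mm).
- grease: Bystander, to be left alone: white grease jar 64 across, 75 tall (mm).
Mind the look-alikes: they are no part of the job. What is shaped like the spacer1 but orange or purple is not meant.

How it is judged:
By the outcome, as a careful person would: the job done as asked, in the order asked, and still so for the second after the job is handed in, with the robot touching nothing.
Of spacer1, spacer2, spacer3 only 2 to 3 are there at a start; the rules pass over those that are not, and their reading is None.
Of pack1, pack2 only 1 to 2 are there at a start; the rules pass over those that are not, and their reading is None.
At some moment in a run one of carton, cover, spacer1, spacer2, spacer3 may be knocked a few centimetres aside while the robot is not near it.
Once in a run the grip may slacken for a moment while it holds something.
It also fails if it takes over 210 s, if anything falls off the work surface, if the arm or the gripper's body presses on something with over 40 N, if the wrist force passes 120 N, or if a joint passes its speed limit or range.

## Working session

There is one attempt and no reset: what is moved stays moved. The work goes in short steps, Python scripts to look and compute and a shell command to move; the robot and the scene stay as the last step left them, time stands still between calls to the robot, and variables do not carry over. Pictures are saved under pics/ and viewed, at most 14 in all, crops included, and the job is handed in when it is done.

```bash
ls; mkdir -p pics; python3 - <<'E'
from cell import env,cams,nets
import cv2,numpy as np
for n in ("top","scene"):
    r=cams.read_camera(n); cv2.imwrite(f"pics/{n}0.png",cv2.resize(r["img"][:,:,::-1],(800,600),interpolation=cv2.INTER_CUBIC))
    print(n,r["intrinsics"],r["cam_to_world"].round(4), [k for k in r])
r=cams.read_camera("wrist");print(r["tool_from_camera"],r["intrinsics"])
s=env.observe();print(s)
E
```

```text
pics
top [[453.07450902   0.         262.18972729]
 [  0.         453.07450902 183.93945152]
 [  0.           0.           1.        ]] [[-0.0124  0.9987 -0.0499  0.4522]
 [-0.9998 -0.0131 -0.0146 -0.096 ]
 [-0.0153  0.0497  0.9986  1.4168]
 [ 0.      0.      0.      1.    ]] ['img', 'intrinsics', 'cam_to_world']
scene [[451.8749844    0.         257.23576214]
 [  0.         451.8749844  194.08916866]
 [  0.           0.           1.        ]] [[-0.195  -0.8002  0.5671  1.2571]
 [ 0.9807 -0.1666  0.1021  0.0656]
 [ 0.0128  0.5761  0.8173  1.1613]
 [ 0.      0.      0.      1.    ]] ['img', 'intrinsics', 'cam_to_world']
[[-9.73215504e-06  9.64843792e-01  2.62824005e-01  6.68937110e-02]
 [ 9.99999995e-01 -1.65285354e-05  9.77064851e-05 -4.50267237e-05]
 [ 9.86155914e-05  2.62824005e-01 -9.64843787e-01 -1.42895444e-01]
 [ 0.00000000e+00  0.00000000e+00  0.00000000e+00  1.00000000e+00]] [[338.06682297   0.         257.54489991]
 [  0.         338.06682297 186.36625272]
 [  0.           0.           1.        ]]
{'t': 0.15, 'joint_positions': array([ 1.21658421e+00,  1.31008173e-01,  1.48903838e+00, -3.36286942e-05,
        1.52300063e+00, -8.53828080e-02]), 'joint_vel': array([ 9.39986130e-04, -1.17740989e-03, -3.52149350e-03, -1.56157744e-03,
       -1.30036403e-04,  7.45295419e-05]), 'joint_efforts': array([-1.18273221e-05, -5.70063865e+01, -5.01159418e+01, -2.76168430e-04,
        9.69038636e-03, -2.60751182e-05]), 'tcp_pos': array([0.15919307, 0.57805175, 0.23046809]), 'tcp_rot': array([-1.42176374e-04,  1.34009424e-01,  9.90979790e-01, -7.13429336e-04]), 'ft_force': array([-0.17284983,  1.05641452, -0.4236199 ]), 'torque': array([-0.0396097 , -0.01588537,  0.00135045]), 'finger_force': 0.0, 'finger_gap': 0.9999254956835173}
```

View pics/top0.png

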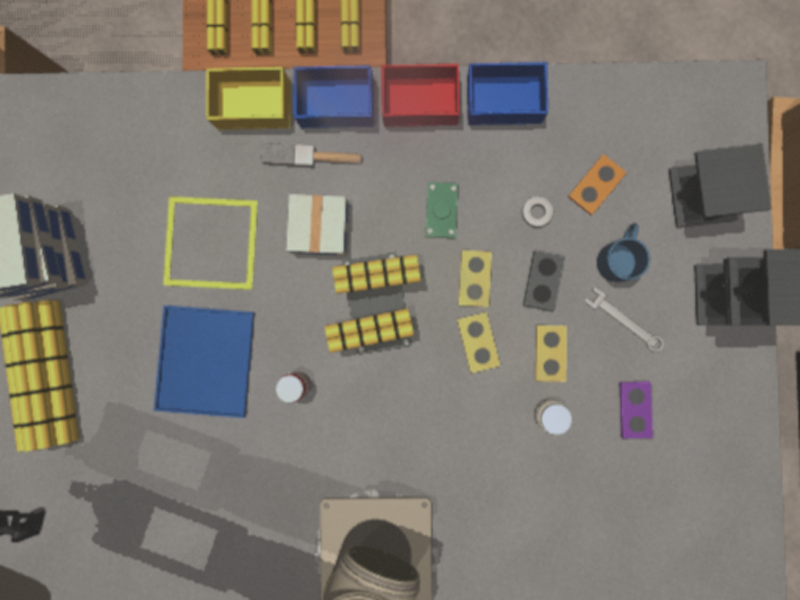

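View pics/scene0.png

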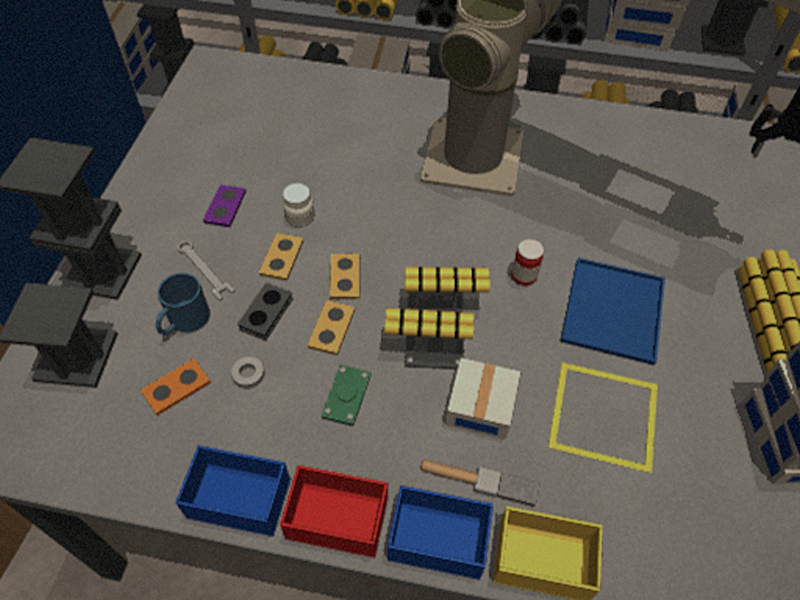

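```bash
cat > h.py <<'E'
from cell import env,cams,nets
import cv2,numpy as np,sys
from scipy.optimize import minimize
from scipy.spatial.transform import Rotation as R
DIM=dict(pack_tray=(.21,.18,.014),bay=(.18,.18,.0),carton=(.11,.11,.06),housing=(.11,.06,.024),cover=(.11,.06,.012),
 spacer1=(.11,.06,.012),pack1=(.16,.052,.026),fixture=(.19,.11,.008))
def view(n):
    r=cams.read_camera(n)
    if n=="wrist":
        s=env.observe(); T=np.eye(4); T[:3,:3]=R.from_quat(s["tcp_rot"],scalar_first=True).as_matrix(); T[:3,3]=s["tcp_pos"]
        r["cam_to_world"]=T@r["tool_from_camera"]
    return r
def proj(r,P):
    M=np.linalg.inv(r["cam_to_world"]); p=P@M[:3,:3].T+M[:3,3]; p=p*[1,-1,-1]
    q=p@r["intrinsics"].T; return q[:,:2]/q[:,2:]
def back(r,uv,z):
    d=np.linalg.inv(r["intrinsics"])@[uv[0],uv[1],1]; M=r["cam_to_world"]; d=M[:3,:3]@(d*[1,-1,-1]); o=M[:3,3]
    return (o+d*(z-o[2])/d[2])[:2]
def corners(x,y,a,d,z0):
    L,W,H=d; c,s=np.cos(a),np.sin(a)
    return np.array([[x+c*i*L/2-s*j*W/2,y+s*i*L/2+c*j*W/2,z0+k*H] for i in(-1,1) for j in(-1,1) for k in(0,1)])
def draw(r,p,d,z0):
    m=np.zeros((384*4,512*4),np.uint8); q=cv2.convexHull((proj(r,corners(*p,d,z0)).astype(np.float32)*4+1.5).round().astype(np.int32))
    return cv2.fillConvexPoly(m,q,1)
def hull(m):
    c=np.argwhere(m)[:,::-1]; o=np.zeros((384,512),np.uint8); cv2.fillConvexPoly(o,cv2.convexHull(c.astype(np.int32)),1)
    return cv2.resize(o,None,fx=4,fy=4,interpolation=cv2.INTER_NEAREST)
def iou(a,b): return (a&b).sum()/max(1,(a|b).sum())
def find(name,z0=0,camn=("top","scene"),minconf=.3,usehull=True):
    """poses of all of a class: (x,y,yaw,score,conf,rgb)"""
    d=DIM[name]; V={n:view(n) for n in camn}; S={n:[k for k in nets.silhouettes(name,n) if k["conf"]>minconf] for n in camn}
    out=[]; r=V[camn[0]]
    for k in S[camn[0]]:
        px=k["pixels"]
        if px.sum()<60: continue
        pts=np.array([back(r,uv,z0+d[2]) for uv in cv2.convexHull(np.argwhere(px)[:,::-1].astype(np.int32))[:,0]])
        (cx,cy),(w,h),a=cv2.minAreaRect((pts*1000).astype(np.float32)); a=np.radians(a)+(np.pi/2 if h>w else 0)
        p=np.array([cx/1000,cy/1000,a]); T=[(r,hull(px))]
        for n in camn[1:]:
            b=[(iou(draw(V[n],p,d,z0),hull(q["pixels"])),i) for i,q in enumerate(S[n])]
            if b and max(b)[0]>.4: T.append((V[n],hull(S[n][max(b)[1]]["pixels"])))
        f=lambda v:-sum(iou(draw(t,p+v*[.001,.001,.01],d,z0),m) for t,m in T)/len(T)
        o=minimize(f,np.zeros(3),method="Nelder-Mead",options=dict(initial_simplex=np.array([[0,0,0],[5,0,0],[0,5,0],[0,0,5.]])-1,xatol=.1,fatol=1e-4))
        q=p+o.x*[.001,.001,.01]; q[2]=(q[2]+np.pi/2)%np.pi-np.pi/2
        out.append((*q.round(4),round(-o.fun,3),len(T),round(k["conf"],2),r["img"][px].mean(0).astype(int)))
    return out
def go(x,y,z,yaw,step=30):
    """yaw: world direction of the closing line (tool y), mod pi. prints turn then shift in turned tool axes"""
    s=env.observe(); M=R.from_quat(s["tcp_rot"],scalar_first=True).as_matrix(); 
    c=[]
    for k in (0,np.pi):
        ty=np.array([np.cos(yaw+k),np.sin(yaw+k),0]); G=np.column_stack([np.cross(ty,[0,0,-1]),ty,[0,0,-1]]); c.append((R.from_matrix(M.T@G).as_rotvec(),G))
    rv,G=min(c,key=lambda t:np.linalg.norm(t[0])); d=G.T@(np.array([x,y,z])-s["tcp_pos"])
    n=max(1,int(np.ceil(np.degrees(np.linalg.norm(rv))/6.5))); 
    print("turn total",(rv/np.pi).round(4),"n",n,"each",(rv/np.pi/n).round(4)," j6",s["joint_positions"][5].round(2))
    n=max(1,int(np.ceil(np.linalg.norm(d[:2])*1000/step))); m=max(1,int(np.ceil(abs(d[2])*1000/step)))
    print("xy total",(d[:2]/.4).round(4),"n",n,"each",(d[:2]/.4/n).round(4),"| z total",round(d[2]/.4,4),"n",m,"each",round(d[2]/.4/m,4))
    print("now",s["tcp_pos"].round(4),"gap",round(s["finger_gap"],3),"t",s["t"])
E
python3 - <<'E'
from h import *
for n,z in (("pack1",.074),("pack_tray",0),("bay",0),("carton",0),("housing",0),("cover",0),("spacer1",0),("fixture",0)):
    for o in find(n,z): print(n,*o)
E
```

```text
pack1 0.4405 0.0021 -1.3711 0.866 2 0.75 [156 145  76]
pack1 0.5462 -0.0125 -1.4406 0.887 2 0.6 [156 144  77]
pack_tray 0.3828 0.3371 -0.0866 0.966 2 0.62 [ 62  91 137]
pack_tray 0.5733 -0.5024 -1.0067 0.201 1 0.54 [67 81 92]
bay 0.6208 0.3268 1.5079 0.96 2 0.92 [181 188  94]
carton 0.647 0.1046 1.5498 0.943 2 0.84 [182 179 159]
housing 0.5403 -0.2051 -0.0604 0.958 1 0.54 [164 156 104]
cover 0.6493 0.1092 -1.5622 0.481 1 0.73 [181 179 159]
cover 0.6784 -0.1386 -0.0762 0.916 2 0.67 [101 132 107]
spacer1 0.541 -0.2036 -0.0592 0.922 2 0.94 [164 156 104]
spacer1 0.2763 -0.5152 0.0204 0.873 2 0.84 [115  81 128]
spacer1 0.4126 -0.2087 0.2464 0.906 2 0.75 [164 156 103]
spacer1 0.3907 -0.3511 -0.0134 0.914 2 0.7 [163 151 100]
spacer1 0.7242 -0.451 -0.6936 0.923 2 0.69 [159 119  78]
spacer1 0.3444 0.1584 -0.1384 0.515 1 0.56 [157 156 155]
fixture 0.4942 -0.0074 0.1676 0.917 2 0.57 [97 95 87]
```

```bash
python3 - <<'E'
import cv2
a=cv2.imread("pics/top0.png")[150:450,310:670]; cv2.imwrite("pics/crop0.png",cv2.resize(a,(720,600),interpolation=cv2.INTER_CUBIC))
E
```

```text
(no output)
```

View pics/crop0.png

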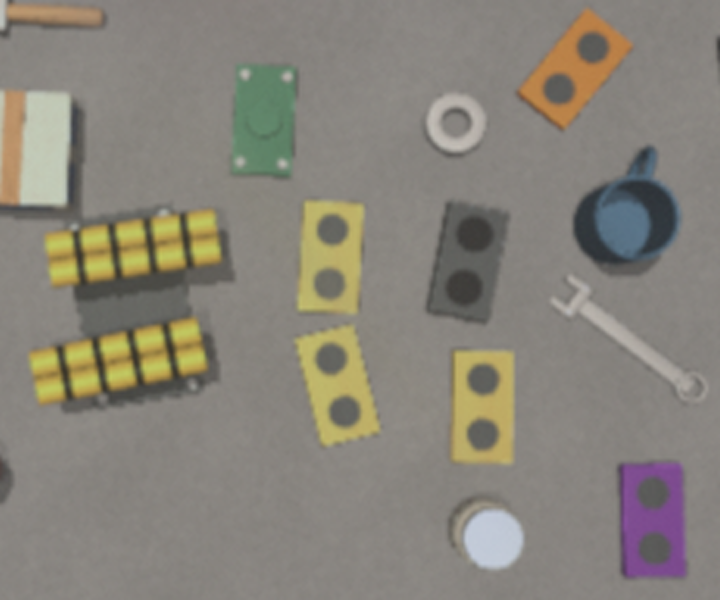

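Brass spacers are the ones at (475,278), (478,342), (551,352) in the top view. The orange plate (597,184) and purple plate (636,410) are look-alikes. Two packs lie across the fixture at (377,273) and (370,330), with the dark housing at (543,280), cover at (441,210), carton at (317,224) and bay at (211,243). I'll start with the far pack.

```bash
python3 -c "
from h import *
go(.546,-.0125,.23,.130)"
```

```text
turn total [-0.      0.      0.3731] n 11 each [-0.      0.      0.0339]  j6 -0.09
xy total [-1.5902  0.7671] n 24 each [-0.0663  0.032 ] | z total 0.0032 n 1 each 0.0032
now [0.1593 0.5784 0.2313] gap 1.003 t 1.75
```

```bash
python3 -m handwheel '[[0,0,0,0,0,0.0339,1],[0,0,0,0,0,0.0339,1],[0,0,0,0,0,0.0339,1],[0,0,0,0,0,0.0339,1],[0,0,0,0,0,0.0339,1],[0,0,0,0,0,0.0339,1],[0,0,0,0,0,0.0339,1],[0,0,0,0,0,0.0339,1]]'
python3 -m handwheel '[[0,0,0,0,0,0.0339,1],[0,0,0,0,0,0.0339,1],[0,0,0,0,0,0.0339,1],[-0.066,0.032,0,0,0,0,1],[-0.066,0.032,0,0,0,0,1],[-0.066,0.032,0,0,0,0,1],[-0.066,0.032,0,0,0,0,1],[-0.066,0.032,0,0,0,0,1]]'
python3 -m handwheel '[[-0.066,0.032,0,0,0,0,1],[-0.066,0.032,0,0,0,0,1],[-0.066,0.032,0,0,0,0,1],[-0.066,0.032,0,0,0,0,1],[-0.066,0.032,0,0,0,0,1],[-0.066,0.032,0,0,0,0,1],[-0.066,0.032,0,0,0,0,1],[-0.066,0.032,0,0,0,0,1]]'
python3 -m handwheel '[[-0.066,0.032,0,0,0,0,1],[-0.066,0.032,0,0,0,0,1],[-0.066,0.032,0,0,0,0,1],[-0.066,0.032,0,0,0,0,1],[-0.066,0.032,0,0,0,0,1],[-0.066,0.032,0,0,0,0,1],[-0.066,0.032,0,0,0,0,1],[-0.066,0.032,0,0,0,0,1]]'
python3 -m handwheel '[[-0.066,0.032,0,0,0,0,1],[-0.066,0.032,0,0,0,0,1],[-0.066,0.032,0,0,0,0,1],[0,0,0,0,0,0,1]]'
python3 - <<'E'
from h import *
go(.546,-.0125,.078,.130)
r=view("wrist");cv2.imwrite("pics/w0.png",r["img"][:,:,::-1])
for o in find("pack1",.074,("wrist",)): print(o)
E
```

```text
t: 2.42
tcp_pos: [0.1593, 0.5785, 0.2313]
tcp_rot: [0.0, 0.534, 0.846, 0.0]
ft_force: [0.1, 0.4, -0.1]
finger_gap: 0.997
finger_force: 0.0
t: 3.08
tcp_pos: [0.2404, 0.4548, 0.2313]
tcp_rot: [0.0, 0.659, 0.752, 0.0]
ft_force: [1.5, -0.2, 0.1]
finger_gap: 1.001
finger_force: 0.0
t: 3.75
tcp_pos: [0.3696, 0.2586, 0.2315]
tcp_rot: [0.0, 0.659, 0.752, 0.0]
ft_force: [0.3, -0.1, -0.6]
finger_gap: 1.0
finger_force: 0.0
t: 4.42
tcp_pos: [0.4987, 0.0624, 0.2315]
tcp_rot: [0.0, 0.66, 0.752, 0.0]
ft_force: [-0.7, 0.8, 0.4]
finger_gap: 0.999
finger_force: 0.0
t: 4.75
tcp_pos: [0.5482, -0.014, 0.2311]
tcp_rot: [0.001, 0.661, 0.751, -0.0]
ft_force: [2.4, -0.4, 1.2]
finger_gap: 0.999
finger_force: 0.0
turn total [ 0.0002  0.0006 -0.0009] n 1 each [ 0.0002  0.0006 -0.0009]  j6 -0.24
xy total [ 0.0044 -0.0049] n 1 each [ 0.0044 -0.0049] | z total 0.3827 n 6 each 0.0638
now [ 0.5482 -0.014   0.2311] gap 0.999 t 4.75
(np.float64(0.4398), np.float64(0.0041), np.float64(-1.3929), np.float64(0.896), 1, 0.8, array([149, 125,  52]))
(np.float64(0.5432), np.float64(-0.0107), np.float64(-1.4378), np.float64(0.968), 1, 0.68, array([154, 132,  55]))
```

View pics/w0.png

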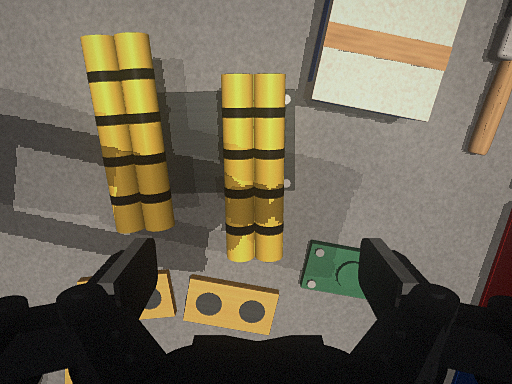

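The wrist view shows the target pack centred between the fingers at about (253,167) and the other pack at (128,135). Descend and grip.

```bash
python3 -m handwheel '[[0.006,-0.012,0.065,0,0,0,1],[0,0,0.065,0,0,0,1],[0,0,0.065,0,0,0,1],[0,0,0.065,0,0,0,1],[0,0,0.065,0,0,0,1],[0,0,0.065,0,0,0,1],[0,0,0,0,0,0,1]]'
python3 -m handwheel '[[0,0,0,0,0,0,0],[0,0,0,0,0,0,0],[0,0,0,0,0,0,0],[0,0,0,0,0,0,0],[0,0,0,0,0,0,0],[0,0,0,0,0,0,0],[0,0,0,0,0,0,0],[0,0,0,0,0,0,0]]' 70
python3 -m handwheel '[[0,0,-0.03,0,0,0,0],[0,0,-0.06,0,0,0,0],[0,0,-0.06,0,0,0,0],[0,0,-0.06,0,0,0,0],[0,0,-0.06,0,0,0,0],[0,0,0,0,0,0,0]]'
python3 - <<'E'
from h import *
a=-.0866
# tray slot +x
print(.3828+.046*np.cos(a),.3371+.046*np.sin(a),.3828-.046*np.cos(a),.3371-.046*np.sin(a))
go(.3828+.046*np.cos(a),.3371+.046*np.sin(a),.19,a)
E
```

```text
t: 5.48
tcp_pos: [0.5366, -0.0063, 0.0697]
tcp_rot: [-0.004, 0.659, 0.752, -0.003]
ft_force: [-0.8, 0.5, -0.7]
finger_gap: 0.998
finger_force: 0.0
t: 6.15
tcp_pos: [0.5434, -0.0079, 0.0784]
tcp_rot: [0.002, 0.659, 0.752, 0.002]
ft_force: [-0.9, 1.4, 7.6]
finger_gap: 0.59
finger_force: 74.7
t: 6.65
tcp_pos: [0.5444, -0.0084, 0.1904]
tcp_rot: [0.004, 0.66, 0.752, 0.003]
ft_force: [2.5, 0.4, -2.6]
finger_gap: 0.588
finger_force: 74.4
0.4286276178929056 0.3331213773411093 0.33697238210709435 0.3410786226588907
turn total [0.003  0.0004 0.0691] n 2 each [0.0015 0.0002 0.0345]  j6 -0.24
xy total [ 0.8256 -0.3621] n 13 each [ 0.0635 -0.0279] | z total 0.0011 n 1 each 0.0011
now [ 0.5444 -0.0084  0.1904] gap 0.588 t 6.65
```

```bash
python3 -m handwheel '[[0,0,0,0.001,0,0.0345,0],[0,0,0,0.001,0,0.0345,0],[0.0635,-0.028,0,0,0,0,0],[0.0635,-0.028,0,0,0,0,0],[0.0635,-0.028,0,0,0,0,0],[0.0635,-0.028,0,0,0,0,0],[0.0635,-0.028,0,0,0,0,0],[0.0635,-0.028,0,0,0,0,0]]'
python3 -m handwheel '[[0.0635,-0.028,0,0,0,0,0],[0.0635,-0.028,0,0,0,0,0],[0.0635,-0.028,0,0,0,0,0],[0.0635,-0.028,0,0,0,0,0],[0.0635,-0.028,0,0,0,0,0],[0.0635,-0.028,0,0,0,0,0],[0.0635,-0.028,0,0,0,0,0],[0,0,0,0,0,0,0]]'
python3 -m handwheel '[[0,0,0,0,0,0,0],[0,0,0,0,0,0,0],[0,0,0,0,0,0,0]]'
python3 - <<'E'
from h import *
a=-.0866
go(.4286,.3331,.010,a)
s=env.observe()
for o in find("pack1",s["tcp_pos"][2]-.004,("wrist",),.2): print(o)
for o in find("pack_tray",0,("top","scene"),.2): print(o)
r=view("wrist");cv2.imwrite("pics/w1.png",r["img"][:,:,::-1])
E
```

```text
t: 7.32
tcp_pos: [0.4863, 0.1506, 0.183]
tcp_rot: [-0.002, 0.737, 0.676, -0.003]
ft_force: [0.5, 0.8, -4.0]
finger_gap: 0.587
finger_force: 74.3
t: 7.98
tcp_pos: [0.4223, 0.3373, 0.1834]
tcp_rot: [-0.003, 0.736, 0.677, -0.002]
ft_force: [-0.0, -0.1, -3.5]
finger_gap: 0.591
finger_force: 74.4
t: 8.23
tcp_pos: [0.4248, 0.3326, 0.1836]
tcp_rot: [-0.002, 0.737, 0.676, -0.003]
ft_force: [0.2, -0.3, -4.2]
finger_gap: 0.59
finger_force: 74.4
turn total [-0.0021  0.0005 -0.0001] n 1 each [-0.0021  0.0005 -0.0001]  j6 0.65
xy total [0.0022 0.0093] n 1 each [0.0022 0.0093] | z total 0.434 n 6 each 0.0723
now [0.4248 0.3326 0.1836] gap 0.59 t 8.2333
(np.float64(0.4286), np.float64(0.3797), np.float64(1.4997), np.float64(0.713), 1, 0.87, array([164, 142,  59]))
(np.float64(0.3851), np.float64(0.3347), np.float64(-0.1037), np.float64(0.873), 2, 0.96, array([ 57,  80, 116]))
(np.float64(0.5022), np.float64(-0.0086), np.float64(0.1358), np.float64(0.553), 1, 0.67, array([104, 104, 100]))
```

View pics/w1.png

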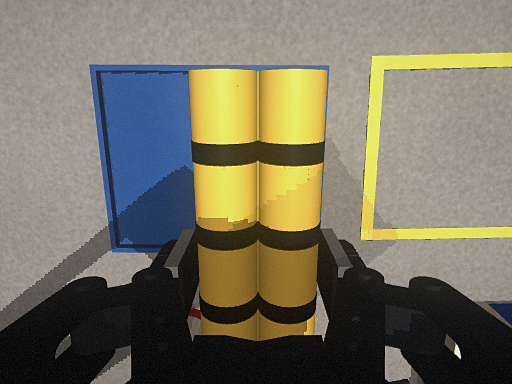

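```bash
python3 - <<'E'
from h import *
r=view("wrist"); s=env.observe(); z=s["tcp_pos"][2]
px=nets.silhouettes("pack1","wrist")[0]["pixels"]; m=r["img"].astype(int); yl=(m[:,:,0]>90)&(m[:,:,2]<.7*m[:,:,0])
ys=np.where(px[:,235])[0].min(); print(ys)
for dz in (.018,.022,.026):
  p=back(r,(257,ys),z+dz-.004)-s["tcp_pos"][:2]; print(dz,np.dot(p,[np.sin(.0866),np.cos(.0866)]),p)
M=R.from_quat(s["tcp_rot"],scalar_first=True).as_matrix(); print(M.round(3))
E
```

```text
68
0.018 0.0756962227336202 [0.00608853 0.07545237]
0.022 0.07541770388999844 [0.00609789 0.07517199]
0.026 0.07513918504637669 [0.00610725 0.07489161]
[[ 0.087  0.996 -0.006]
 [ 0.996 -0.087 -0.   ]
 [-0.001 -0.006 -1.   ]]
```

```bash
python3 - <<'E'
from h import *
r=view("wrist")
for uv in ((91,65),(328,66),(112,252)):print(back(r,uv,.014))
print(corners(.3828,.3371,-.0866,(.21,.18,.014),0)[1::2].round(4))
go(.4286,.3371,.0045,-.0866)
E
```

```text
[0.28565273 0.43684937]
[0.49228668 0.41798906]
[0.26814229 0.25820957]
[[0.2704 0.2565 0.014 ]
 [0.286  0.4358 0.014 ]
 [0.4796 0.2384 0.014 ]
 [0.4952 0.4177 0.014 ]]
turn total [-0.002   0.0002  0.    ] n 1 each [-0.002   0.0002  0.    ]  j6 0.65
xy total [0.0101 0.0088] n 1 each [0.0101 0.0088] | z total 0.4488 n 6 each 0.0748
now [0.4248 0.3334 0.184 ] gap 0.592 t 8.7333
```

```bash
python3 -m handwheel '[[0.01,0.009,0,-0.002,0,0,0],[0,0,0.06,0,0,0,0],[0,0,0.07,0,0,0,0],[0,0,0.07,0,0,0,0],[0,0,0.07,0,0,0,0],[0,0,0.07,0,0,0,0],[0,0,0.07,0,0,0,0],[0,0,0,0,0,0,0]]'
python3 -m handwheel '[[0,0,0,0,0,0,0],[0,0,0.005,0,0,0,0],[0,0,0.005,0,0,0,0],[0,0,0,0,0,0,0]]'
python3 -c "
from h import *
go(.4286,.3371,.008,-.0866)"
```

```text
t: 9.4
tcp_pos: [0.4245, 0.3346, 0.0135]
tcp_rot: [-0.001, 0.737, 0.676, -0.005]
ft_force: [-1.3, -1.4, -5.9]
finger_gap: 0.593
finger_force: 75.1
t: 9.73
tcp_pos: [0.43, 0.338, 0.0178]
tcp_rot: [0.001, 0.737, 0.676, 0.001]
ft_force: [-0.7, -0.7, -4.6]
finger_gap: 0.596
finger_force: 75.3
turn total [ 0.0009 -0.0004  0.0002] n 1 each [ 0.0009 -0.0004  0.0002]  j6 0.66
xy total [-0.0026 -0.0033] n 1 each [-0.0026 -0.0033] | z total 0.0245 n 1 each 0.0245
now [0.43   0.338  0.0178] gap 0.596 t 9.7333
```

```bash
for i in 1; do python3 -m handwheel '[[0,0,0.005,0,0,0,0],[0,0,0.005,0,0,0,0],[0,0,0.005,0,0,0,0],[0,0,0,0,0,0,0]]'; python3 -m handwheel '[[0,0,0.005,0,0,0,0],[0,0,0,0,0,0,0]]'; done
```

```text
t: 10.07
tcp_pos: [0.4284, 0.3369, 0.0096]
tcp_rot: [0.0, 0.737, 0.676, -0.0]
ft_force: [-0.5, -0.2, -3.8]
finger_gap: 0.59
finger_force: 75.3
t: 10.23
tcp_pos: [0.4289, 0.3372, 0.0094]
tcp_rot: [0.0, 0.737, 0.676, -0.0]
ft_force: [-6.3, -3.9, 10.3]
finger_gap: 0.594
finger_force: 77.1
```

```bash
python3 -m handwheel '[[0,0,0,0,0,0,0.73],[0,0,0,0,0,0,0.73],[0,0,0,0,0,0,0.73],[0,0,-0.03,0,0,0,0.73],[0,0,-0.06,0,0,0,0.73],[0,0,-0.09,0,0,0,1],[0,0,-0.09,0,0,0,1],[0,0,-0.09,0,0,0,1]]'
python3 -c "
from h import *
go(.4395,.0025,.17,-1.39+np.pi/2)
for o in find('pack1',.005,('top','scene'),.3): print(o)"
```

```text
t: 10.9
tcp_pos: [0.4283, 0.3369, 0.1542]
tcp_rot: [0.0, 0.737, 0.676, -0.0]
ft_force: [0.9, -0.4, 0.5]
finger_gap: 1.002
finger_force: 0.0
turn total [-0.      0.0002 -0.085 ] n 3 each [-0.      0.0001 -0.0283]  j6 0.66
xy total [-0.8275 -0.1228] n 12 each [-0.069  -0.0102] | z total -0.0395 n 1 each -0.0395
now [0.4283 0.3369 0.1542] gap 1.002 t 10.9
(np.float64(0.4402), np.float64(0.0064), np.float64(-1.4002), np.float64(0.901), 1, 0.98, array([163, 151,  78]))
(np.float64(0.4311), np.float64(0.3303), np.float64(1.4865), np.float64(0.831), 2, 0.8, array([134, 119,  67]))
```

```bash
python3 -m handwheel '[[0,0,-0.06,0,0,-0.0283,1],[0,0,-0.06,0,0,-0.0283,1],[0,0,0,0,0,-0.0283,1],[-0.069,-0.01,0,0,0,0,1],[-0.069,-0.01,0,0,0,0,1],[-0.069,-0.01,0,0,0,0,1],[-0.069,-0.01,0,0,0,0,1],[-0.069,-0.01,0,0,0,0,1]]'
python3 -m handwheel '[[-0.069,-0.01,0,0,0,0,1],[-0.069,-0.01,0,0,0,0,1],[-0.069,-0.01,0,0,0,0,1],[-0.069,-0.01,0,0,0,0,1],[-0.069,-0.01,0,0,0,0,1],[-0.069,-0.01,0,0,0,0,1],[-0.069,-0.01,0,0,0,0,1],[0,0,0,0,0,0,1]]'
python3 -m handwheel '[[0,0,0,0,0,0,1],[0,0,0,0,0,0,1],[0,0,0,0,0,0,1]]'
python3 - <<'E'
from h import *
for o in find("pack1",.074,("wrist",)): print(o)
x,y,a=o[:3]
o=[o for o in find("pack1",.074,("wrist",)) if o[3]>.85][0]; print(o)
go(o[0],o[1],.075,o[2]+np.pi/2)
E
```

```text
t: 11.77
tcp_pos: [0.4325, 0.1963, 0.1983]
tcp_rot: [-0.001, 0.64, 0.768, -0.002]
ft_force: [-0.1, -0.7, -0.2]
finger_gap: 0.998
finger_force: 0.0
t: 12.43
tcp_pos: [0.4399, -0.0011, 0.1987]
tcp_rot: [-0.0, 0.642, 0.767, -0.002]
ft_force: [0.4, -0.1, 0.2]
finger_gap: 1.003
finger_force: 0.0
t: 12.68
tcp_pos: [0.4404, 0.0036, 0.1995]
tcp_rot: [-0.0, 0.64, 0.768, -0.001]
ft_force: [-0.1, -0.2, -0.6]
finger_gap: 1.001
finger_force: 0.0
(np.float64(0.4383), np.float64(0.0031), np.float64(-1.3799), np.float64(0.963), 1, 0.64, array([164, 139,  59]))
(np.float64(0.4384), np.float64(0.0028), np.float64(-1.3778), np.float64(0.967), 1, 0.9, array([164, 139,  59]))
turn total [-0.0001  0.0002 -0.0035] n 1 each [-0.0001  0.0002 -0.0035]  j6 -0.29
xy total [-0.0007 -0.0061] n 1 each [-0.0007 -0.0061] | z total 0.3126 n 5 each 0.0625
now [0.4407 0.0036 0.2001] gap 1.003 t 12.8833
```

```bash
python3 -m handwheel '[[-0.004,-0.006,0.06,0,0,-0.0035,1],[0,0,0.063,0,0,0,1],[0,0,0.063,0,0,0,1],[0,0,0.063,0,0,0,1],[0,0,0.063,0,0,0,1],[0,0,0,0,0,0,1],[0,0,0,0,0,0,1],[0,0,0,0,0,0,1]]'
python3 -m handwheel '[[0,0,0,0,0,0,0],[0,0,0,0,0,0,0],[0,0,0,0,0,0,0],[0,0,0,0,0,0,0],[0,0,0,0,0,0,0],[0,0,0,0,0,0,0],[0,0,0,0,0,0,0],[0,0,0,0,0,0,0]]' 70
python3 -m handwheel '[[0,0,-0.03,0,0,0,0],[0,0,-0.06,0,0,0,0],[0,0,-0.06,0,0,0,0],[0,0,-0.06,0,0,0,0],[0,0,-0.06,0,0,0,0],[0,0,0,0,0,0,0],[0,0,0,0,0,0,0]]'
python3 - <<'E'
from h import *
go(.337,.341+.003,.19,-.0866)
E
```

```text
t: 13.55
tcp_pos: [0.4396, 0.0008, 0.0768]
tcp_rot: [0.001, 0.636, 0.772, 0.0]
ft_force: [0.6, 0.1, -0.5]
finger_gap: 0.996
finger_force: 0.0
t: 14.22
tcp_pos: [0.4402, 0.0005, 0.0772]
tcp_rot: [0.002, 0.636, 0.771, 0.001]
ft_force: [-1.3, 0.3, 7.0]
finger_gap: 0.596
finger_force: 74.0
t: 14.8
tcp_pos: [0.4397, 0.0006, 0.1845]
tcp_rot: [0.002, 0.636, 0.771, 0.001]
ft_force: [0.3, 0.4, -4.8]
finger_gap: 0.591
finger_force: 74.5
turn total [0.001  0.0004 0.0885] n 3 each [0.0003 0.0001 0.0295]  j6 -0.31
xy total [ 0.833  -0.3301] n 12 each [ 0.0694 -0.0275] | z total -0.0137 n 1 each -0.0137
now [0.4397 0.0006 0.1845] gap 0.591 t 14.8
```

```bash
python3 -m handwheel '[[0,0,-0.013,0,0,0.0295,0],[0,0,0,0,0,0.0295,0],[0,0,0,0,0,0.0295,0],[0.0694,-0.0275,0,0,0,0,0],[0.0694,-0.0275,0,0,0,0,0],[0.0694,-0.0275,0,0,0,0,0],[0.0694,-0.0275,0,0,0,0,0],[0.0694,-0.0275,0,0,0,0,0]]'
python3 -m handwheel '[[0.0694,-0.0275,0,0,0,0,0],[0.0694,-0.0275,0,0,0,0,0],[0.0694,-0.0275,0,0,0,0,0],[0.0694,-0.0275,0,0,0,0,0],[0.0694,-0.0275,0,0,0,0,0],[0.0694,-0.0275,0,0,0,0,0],[0.0694,-0.0275,0,0,0,0,0],[0,0,0,0,0,0,0]]'
python3 -m handwheel '[[0,0,0,0,0,0,0],[0,0,0,0,0,0,0],[0,0,0,0,0,0,0]]'
python3 - <<'E'
from h import *
r=view("wrist"); s=env.observe(); z=s["tcp_pos"][2]
cv2.imwrite("pics/w2.png",r["img"][:,:,::-1])
for k in nets.silhouettes("pack1","wrist")[:2]:
  px=k["pixels"]; ys=np.where(px.any(1))[0].min(); c=int(np.where(px[ys+5])[0].mean())
  p=back(r,(c,ys),z+.018)-s["tcp_pos"][:2]; print(k["conf"],c,ys,np.dot(p,[np.sin(.0866),np.cos(.0866)]))
go(.337,.341+.003,.02,-.0866)
E
```

```text
t: 15.47
tcp_pos: [0.3941, 0.1446, 0.186]
tcp_rot: [-0.001, 0.737, 0.676, -0.002]
ft_force: [-0.2, 0.7, -3.7]
finger_gap: 0.591
finger_force: 74.4
t: 16.13
tcp_pos: [0.3332, 0.3473, 0.1858]
tcp_rot: [-0.001, 0.736, 0.677, -0.002]
ft_force: [0.1, 1.1, -4.6]
finger_gap: 0.592
finger_force: 74.4
t: 16.38
tcp_pos: [0.3358, 0.3428, 0.187]
tcp_rot: [0.0, 0.737, 0.676, -0.001]
ft_force: [0.5, -1.0, -4.2]
finger_gap: 0.589
finger_force: 74.4
0.86 258 45 0.08290300751658883
0.67 363 79 0.071724235470607
turn total [-0.0001  0.0004 -0.0005] n 1 each [-0.0001  0.0004 -0.0005]  j6 0.78
xy total [0.0026 0.0015] n 1 each [0.0026 0.0015] | z total 0.4195 n 6 each 0.0699
now [0.3363 0.343  0.1878] gap 0.594 t 16.4833
```

View pics/w2.png

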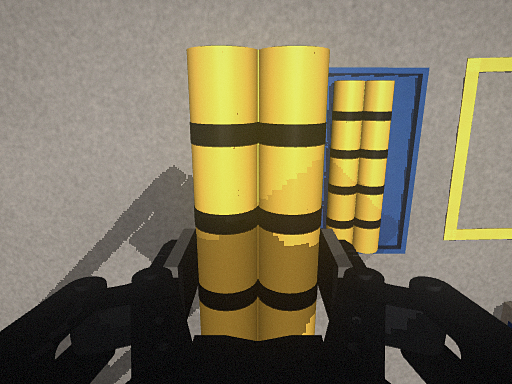

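The first pack lies flat in the tray (right, columns 330–395), and the held pack is above the free left half. It needs to shift −5 mm lengthwise before lowering.

```bash
python3 -m handwheel '[[-0.012,0.001,0.03,0,0,0,0],[0,0,0.06,0,0,0,0],[0,0,0.07,0,0,0,0],[0,0,0.07,0,0,0,0],[0,0,0.07,0,0,0,0],[0,0,0.07,0,0,0,0],[0,0,0.05,0,0,0,0],[0,0,0,0,0,0,0]]'
python3 -m handwheel '[[0,0,0.005,0,0,0,0],[0,0,0.005,0,0,0,0],[0,0,0.005,0,0,0,0],[0,0,0,0,0,0,0]]'
python3 -m handwheel '[[0,0,0.005,0,0,0,0],[0,0,0,0,0,0,0]]'
```

```text
t: 17.15
tcp_pos: [0.333, 0.3357, 0.0151]
tcp_rot: [-0.0, 0.737, 0.675, -0.004]
ft_force: [0.1, -0.1, -3.7]
finger_gap: 0.59
finger_force: 74.6
t: 17.48
tcp_pos: [0.3369, 0.3396, 0.0155]
tcp_rot: [0.0, 0.737, 0.676, 0.001]
ft_force: [-0.3, 0.2, -3.4]
finger_gap: 0.591
finger_force: 74.6
t: 17.65
tcp_pos: [0.3364, 0.3394, 0.0129]
tcp_rot: [0.0, 0.737, 0.676, 0.0]
ft_force: [-0.0, -0.8, -4.3]
finger_gap: 0.592
finger_force: 74.6
```

```bash
python3 -m handwheel '[[0,0,0.005,0,0,0,0],[0,0,0.005,0,0,0,0],[0,0,0,0,0,0,0]]'; python3 -m handwheel '[[0,0,0.003,0,0,0,0],[0,0,0,0,0,0,0]]'
python3 -m handwheel '[[0,0,0,0,0,0,0.73],[0,0,0,0,0,0,0.73],[0,0,0,0,0,0,0.73],[0,0,-0.03,0,0,0,0.73],[0,0,-0.06,0,0,0,0.73],[0,0,-0.09,0,0,0,1],[0,0,-0.09,0,0,0,1],[0,0,-0.09,0,0,0,1]]'
python3 - <<'E'
from h import *
r=view("wrist")
cv2.imwrite("pics/w3.png",np.hstack([r["img"],view("top")["img"]])[:,:,::-1][:, :, :][:, :, :] if 0 else view("top")["img"][:,:,::-1])
for n in ("housing","cover","spacer1","fixture"):
  for o in find(n,0,("top","scene"),.15): print(n,*o)
E
```

```text
t: 17.9
tcp_pos: [0.3362, 0.3393, 0.0084]
tcp_rot: [0.0, 0.737, 0.676, 0.0]
ft_force: [0.4, 0.4, -3.4]
finger_gap: 0.594
finger_force: 74.7
t: 18.07
tcp_pos: [0.3363, 0.3393, 0.0083]
tcp_rot: [0.0, 0.737, 0.676, -0.0]
ft_force: [-5.1, -4.5, 11.9]
finger_gap: 0.589
finger_force: 76.6
t: 18.73
tcp_pos: [0.3356, 0.3389, 0.1524]
tcp_rot: [0.0, 0.737, 0.676, -0.001]
ft_force: [0.3, 0.8, 0.7]
finger_gap: 1.002
finger_force: 0.0
housing 0.5335 -0.3392 -0.2319 0.925 2 0.95 [88 88 85]
cover 0.679 -0.1398 -0.0592 0.907 2 0.94 [103 135 111]
spacer1 0.4135 -0.2085 0.2295 0.916 2 0.85 [169 161 106]
spacer1 0.7244 -0.4513 -0.7043 0.92 2 0.77 [163 121  80]
spacer1 0.5417 -0.2043 -0.0903 0.921 2 0.6 [168 160 107]
spacer1 0.2771 -0.517 -0.0118 0.923 2 0.56 [118  82 131]
fixture 0.4938 -0.0063 0.141 0.922 2 0.87 [104 105 102]
```

View pics/w3.png

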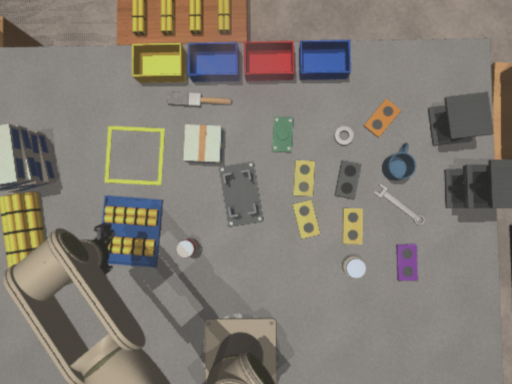

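```bash
python3 -c "
from h import *
go(.494,-.006,.26,-1.43)"
```

```text
turn total [2.000e-04 2.000e-04 4.276e-01] n 12 each [0.     0.     0.0356]  j6 0.77
xy total [0.2699 0.9098] n 13 each [0.0208 0.07  ] | z total -0.2722 n 4 each -0.068
now [0.3361 0.3392 0.1511] gap 1.0 t 19.6333
```

```bash
python3 -m handwheel '[[0,0,-0.068,0,0,0.0356,1],[0,0,-0.068,0,0,0.0356,1],[0,0,-0.068,0,0,0.0356,1],[0,0,-0.068,0,0,0.0356,1],[0,0,0,0,0,0.0356,1],[0,0,0,0,0,0.0356,1],[0,0,0,0,0,0.0356,1],[0,0,0,0,0,0.0356,1]]'
python3 -m handwheel '[[0,0,0,0,0,0.0356,1],[0,0,0,0,0,0.0356,1],[0,0,0,0,0,0.0356,1],[0,0,0,0,0,0.0356,1],[0.02,0.07,0,0,0,0,1],[0.02,0.07,0,0,0,0,1],[0.02,0.07,0,0,0,0,1],[0.02,0.07,0,0,0,0,1]]'
python3 -m handwheel '[[0.02,0.07,0,0,0,0,1],[0.02,0.07,0,0,0,0,1],[0.02,0.07,0,0,0,0,1],[0.02,0.07,0,0,0,0,1],[0.02,0.07,0,0,0,0,1],[0.02,0.07,0,0,0,0,1],[0.02,0.07,0,0,0,0,1],[0.02,0.07,0,0,0,0,1]]'
python3 -m handwheel '[[0.02,0.07,0,0,0,0,1],[0,0,0,0,0,0,1],[0,0,0,0,0,0,1],[0,0,0,0,0,0,1]]'
python3 - <<'E'
from h import *
r=view("wrist"); im=r["img"].copy()
s=nets.silhouettes("fixture","wrist"); print([k["conf"] for k in s])
cv2.imwrite("pics/w4.png",cv2.resize(im[:,:,::-1],(800,600)))
np.savez("w4.npz",img=im,K=r["intrinsics"],T=r["cam_to_world"])
for o in find("fixture",0,("wrist",)): print(o)
print(env.observe()["tcp_pos"])
E
```

```text
t: 20.3
tcp_pos: [0.3362, 0.3393, 0.2603]
tcp_rot: [0.0, 0.958, 0.288, 0.0]
ft_force: [-0.2, -0.8, -1.0]
finger_gap: 1.001
finger_force: 0.0
t: 20.97
tcp_pos: [0.3838, 0.232, 0.2601]
tcp_rot: [0.0, 0.997, 0.071, 0.0]
ft_force: [0.5, 0.0, -0.3]
finger_gap: 1.0
finger_force: 0.0
t: 21.63
tcp_pos: [0.4791, 0.0188, 0.2603]
tcp_rot: [0.0, 0.997, 0.071, 0.0]
ft_force: [0.7, -0.2, -0.7]
finger_gap: 0.999
finger_force: 0.0
t: 21.97
tcp_pos: [0.4904, -0.0062, 0.2601]
tcp_rot: [0.0, 0.997, 0.071, -0.0]
ft_force: [-0.1, 0.4, 0.5]
finger_gap: 0.997
finger_force: 0.0
[0.79, 0.43]
(np.float64(0.4915), np.float64(-0.0067), np.float64(0.1545), np.float64(0.987), 1, 0.66, array([79, 78, 74]))
[ 0.4903571  -0.00540852  0.2603056 ]
```

View pics/w4.png

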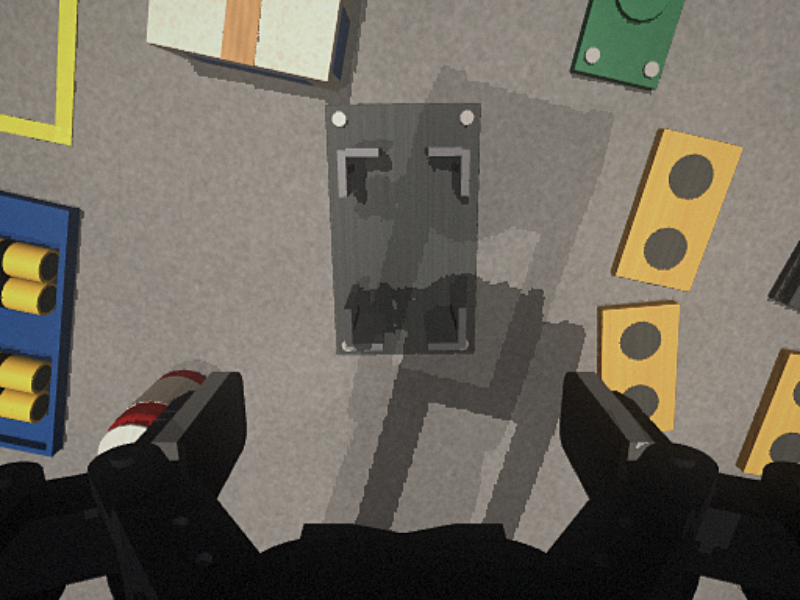

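```bash
python3 - <<'E'
from h import *
d=np.load("w4.npz"); r=dict(intrinsics=d["K"],cam_to_world=d["T"])
A=[back(r,np.array(p)*.64,.074) for p in ((337,150),(470,148),(467,349),(343,349))]; A=np.array(A)
print("angles",A.round(4),A.mean(0), np.linalg.norm(A[0]-A[1]),np.linalg.norm(A[1]-A[2])); v=A[0]-A[3]+A[1]-A[2]; print(np.arctan2(v[1],v[0]))
B=np.array([back(r,np.array(p)*.64,.008) for p in ((325,103),(481,103),(474,354),(337,354))]); print("plate",B.mean(0)); v=B[0]-B[3]+B[1]-B[2]; print(np.arctan2(v[1],v[0]), np.linalg.norm(B[0]-B[1]),np.linalg.norm(B[1]-B[2]))
go(.5335,-.339,.26,-.2319-np.pi/2)
E
```

```text
angles [[ 0.5484  0.0424]
 [ 0.5609 -0.0366]
 [ 0.4333 -0.0573]
 [ 0.4216  0.0245]] [ 0.49104998 -0.00672907] 0.08000828216079635 0.12920398872036964
0.1508956982758916
plate [ 0.49142774 -0.00694807]
0.15327168945904054 0.11020618563844127 0.1900709360684161
turn total [ 2.000e-04 -1.000e-04  1.195e-01] n 4 each [ 0.     -0.      0.0299]  j6 1.31
xy total [0.2966 0.7869] n 12 each [0.0247 0.0656] | z total 0.0008 n 1 each 0.0008
now [ 0.4904 -0.0054  0.2603] gap 1.002 t 22.1667
```

The fixture comes out at (0.491,-0.007) with yaw 0.153; angle tops and plate corners agree. Next is the housing.

```bash
python3 -m handwheel '[[0.0247,0.0656,0,0,0,0,1],[0.0247,0.0656,0,0,0,0,1],[0.0247,0.0656,0,0,0,0,1],[0.0247,0.0656,0,0,0,0,1],[0.0247,0.0656,0,0,0,0,1],[0.0247,0.0656,0,0,0,0,1],[0.0247,0.0656,0,0,0,0,1],[0.0247,0.0656,0,0,0,0,1]]'
python3 -m handwheel '[[0.051,0.0656,0,0,0,0.03,1],[0.051,0.0656,0,0,0,0.03,1],[0.03,0.0656,0,0,0,0.03,1],[0.0,0.0656,0,0,0,0.03,1],[0,0,0,0,0,0,1],[0,0,0,0,0,0,1],[0,0,0,0,0,0,1]]'
cat >> h.py <<'E'
def target(name,z0=0,col=None,near=None,n=2):
    Q=[]
    for i in range(n):
        O=[o for o in find(name,z0,("wrist",)) if near is None or np.hypot(o[0]-near[0],o[1]-near[1])<.07]
        for o in O: print("  ",*o)
        if O: Q.append(max(O,key=lambda o:o[3]))
    return max(Q,key=lambda o:o[3])
E
python3 - <<'E'
from h import *
o=target("housing",0,near=(.5335,-.339)); go(o[0],o[1],.003,o[2]-np.pi/2)
E
```

```text
t: 22.83
tcp_pos: [0.5993, -0.2032, 0.2604]
tcp_rot: [0.0, 0.997, 0.072, 0.0]
ft_force: [0.5, 0.7, -0.3]
finger_gap: 0.999
finger_force: 0.0
t: 23.42
tcp_pos: [0.6513, -0.303, 0.2602]
tcp_rot: [0.0, 0.993, -0.116, -0.0]
ft_force: [0.1, 0.3, 0.6]
finger_gap: 0.999
finger_force: 0.0
   0.5307 -0.3389 -0.201 0.978 1 0.87 [50 49 46]
   0.5306 -0.3391 -0.2051 0.979 1 0.96 [50 49 46]
turn total [ 0.0002 -0.0002 -0.0088] n 1 each [ 0.0002 -0.0002 -0.0088]  j6 1.3
xy total [-0.2773  0.1506] n 5 each [-0.0555  0.0301] | z total 0.6447 n 9 each 0.0716
now [ 0.6515 -0.3027  0.2609] gap 0.996 t 23.6167
```

```bash
python3 -m handwheel '[[0,0,0,0,0,-0.0088,1],[-0.0555,0.03,0.05,0,0,0,1],[-0.0555,0.03,0.05,0,0,0,1],[-0.0555,0.03,0.05,0,0,0,1],[-0.0555,0.03,0.05,0,0,0,1],[-0.0555,0.03,0.05,0,0,0,1],[0,0,0,0,0,0,1],[0,0,0,0,0,0,1]]'
python3 - <<'E'
from h import *
o=target("housing",0,near=(.5335,-.339)); go(o[0],o[1],.004,o[2]-np.pi/2)
E
```

```text
t: 24.28
tcp_pos: [0.5283, -0.3389, 0.1588]
tcp_rot: [-0.001, 0.995, -0.104, -0.001]
ft_force: [-0.0, 0.4, -0.1]
finger_gap: 1.003
finger_force: 0.0
   0.5332 -0.3399 -0.2157 0.971 1 0.68 [67 66 63]
   0.5314 -0.3391 -0.2151 0.988 1 0.67 [67 66 63]
turn total [ 0.0006 -0.0011  0.0029] n 1 each [ 0.0006 -0.0011  0.0029]  j6 1.13
xy total [-0.0025 -0.0021] n 1 each [-0.0025 -0.0021] | z total 0.3965 n 6 each 0.0661
now [ 0.5322 -0.3401  0.1626] gap 1.003 t 24.4833
```

```bash
python3 -m handwheel '[[-0.002,-0.002,0.06,0,0,0.003,1],[0,0,0.067,0,0,0,1],[0,0,0.067,0,0,0,1],[0,0,0.067,0,0,0,1],[0,0,0.067,0,0,0,1],[0,0,0.06,0,0,0,1],[0,0,0.005,0,0,0,1],[0,0,0,0,0,0,1]]'
python3 -m handwheel '[[0,0,0,0,0,0,0],[0,0,0,0,0,0,0],[0,0,0,0,0,0,0],[0,0,0,0,0,0,0],[0,0,0,0,0,0,0],[0,0,0,0,0,0,0],[0,0,0,0,0,0,0],[0,0,0,0,0,0,0]]' 80
python3 -m handwheel '[[0,0,-0.03,0,0,0,0],[0,0,-0.07,0,0,0,0],[0,0,-0.07,0,0,0,0],[0,0,-0.07,0,0,0,0],[0,0,-0.07,0,0,0,0],[0,0,-0.07,0,0,0,0],[0,0,0,0,0,0,0],[0,0,0,0,0,0,0]]'
python3 - <<'E'
from h import *
go(.4912,-.0068,.16,.153-np.pi/2)
E
```

```text
t: 25.15
tcp_pos: [0.5296, -0.3382, 0.0023]
tcp_rot: [-0.0, 0.994, -0.108, -0.001]
ft_force: [-0.6, 1.0, 0.5]
finger_gap: 1.002
finger_force: 0.0
t: 25.82
tcp_pos: [0.532, -0.3406, 0.0068]
tcp_rot: [0.002, 0.994, -0.108, 0.003]
ft_force: [0.8, 1.0, 5.0]
finger_gap: 0.677
finger_force: 87.3
t: 26.48
tcp_pos: [0.5308, -0.34, 0.158]
tcp_rot: [0.002, 0.994, -0.108, 0.002]
ft_force: [0.2, -0.3, -7.1]
finger_gap: 0.673
finger_force: 88.3
turn total [ 0.0012 -0.0013 -0.1177] n 4 each [ 0.0003 -0.0003 -0.0294]  j6 1.14
xy total [ 0.0292 -0.8383] n 12 each [ 0.0024 -0.0699] | z total -0.005 n 1 each -0.005
now [ 0.5308 -0.34    0.158 ] gap 0.673 t 26.4833
```

```bash
python3 -m handwheel '[[0,0,0,0,0,-0.0294,0],[0,0,0,0,0,-0.0294,0],[0,0,0,0,0,-0.0294,0],[0,0,0,0.001,-0.001,-0.0294,0],[0.0024,-0.07,0,0,0,0,0],[0.0024,-0.07,0,0,0,0,0],[0.0024,-0.07,0,0,0,0,0],[0.0024,-0.07,0,0,0,0,0]]'
python3 -m handwheel '[[0.0024,-0.07,0,0,0,0,0],[0.0024,-0.07,0,0,0,0,0],[0.0024,-0.07,0,0,0,0,0],[0.0024,-0.07,0,0,0,0,0],[0.0024,-0.07,0,0,0,0,0],[0.0024,-0.07,0,0,0,0,0],[0.0024,-0.07,0,0,0,0,0],[0.0024,-0.07,0,0,0,0,0]]'
python3 -m handwheel '[[0,0,0,0,0,0,0],[0,0,0,0,0,0,0],[0,0,0,0,0,0,0],[0,0,0,0,0,0,0]]'
python3 - <<'E'
from h import *
r=view("wrist"); cv2.imwrite("pics/w5.png",r["img"][:,:,::-1])
z=env.observe()["tcp_pos"][2]
try: target("housing",z-.005,n=1)
except Exception as e: print(e)
go(.4912,-.0068,.02,.153-np.pi/2)
E
```

```text
t: 27.15
tcp_pos: [0.5142, -0.2258, 0.152]
tcp_rot: [-0.003, 0.997, 0.076, -0.004]
ft_force: [0.5, -0.2, -5.7]
finger_gap: 0.673
finger_force: 88.7
t: 27.82
tcp_pos: [0.4875, -0.0037, 0.1532]
tcp_rot: [-0.002, 0.997, 0.076, -0.004]
ft_force: [0.6, -0.6, -5.2]
finger_gap: 0.673
finger_force: 88.7
t: 28.15
tcp_pos: [0.4891, -0.0059, 0.1548]
tcp_rot: [-0.001, 0.997, 0.076, -0.003]
ft_force: [0.8, -0.5, -5.5]
finger_gap: 0.678
finger_force: 89.0
   0.489 -0.0061 0.1536 0.874 1 0.78 [64 63 61]
turn total [-0.0009  0.0012 -0.0005] n 1 each [-0.0009  0.0012 -0.0005]  j6 1.3
xy total [0.0034 0.0025] n 1 each [0.0034 0.0025] | z total 0.3391 n 5 each 0.0678
now [ 0.4897 -0.006   0.1556] gap 0.677 t 28.3
```

View pics/w5.png

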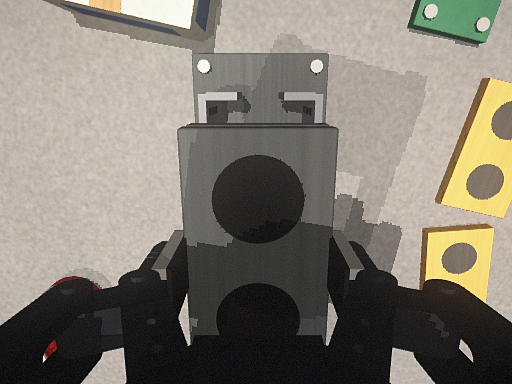

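The housing is held level and straight at about (258,230), over the pocket with the far angles visible at (220,100) and (302,100). Lower it.

```bash
python3 -m handwheel '[[0.0035,0.0025,0.03,-0.001,0.001,0,0],[0,0,0.05,0,0,0,0],[0,0,0.04,0,0,0,0],[0,0,0.03,0,0,0,0],[0,0,0.02,0,0,0,0],[0,0,0.0,0,0,0,0],[0,0,0.0,0,0,0,0],[0,0,0,0,0,0,0]]'
python3 -m handwheel '[[0,0,0.02,0,0,0,0],[0,0,0.025,0,0,0,0],[0,0,0.025,0,0,0,0],[0,0,0.025,0,0,0,0],[0,0,0.025,0,0,0,0],[0,0,0.025,0,0,0,0],[0,0,0.01,0,0,0,0],[0,0,0,0,0,0,0]]'
python3 -c "
from h import *
go(.4912,-.0068,.014,.153-np.pi/2)"
```

```text
t: 28.97
tcp_pos: [0.4922, -0.0062, 0.0891]
tcp_rot: [0.0, 0.997, 0.076, 0.001]
ft_force: [-0.0, 0.5, -5.3]
finger_gap: 0.672
finger_force: 88.9
t: 29.63
tcp_pos: [0.4899, -0.0058, 0.0241]
tcp_rot: [-0.0, 0.997, 0.076, -0.002]
ft_force: [-0.2, 0.3, -6.3]
finger_gap: 0.675
finger_force: 88.9
turn total [-0.0001  0.001  -0.0001] n 1 each [-0.0001  0.001  -0.0001]  j6 1.3
xy total [0.0029 0.0029] n 1 each [0.0029 0.0029] | z total 0.0254 n 1 each 0.0254
now [ 0.4899 -0.0058  0.0241] gap 0.675 t 29.6333
```

```bash
python3 -m handwheel '[[0,0.002,0.01,0,0,0,0],[0,0,0.007,0,0,0,0],[0,0,0,0,0,0,0]]'
python3 -m handwheel '[[0,0,0.005,0,0,0,0],[0,0,0,0,0,0,0]]'
python3 -m handwheel '[[0,0,0.005,0,0,0,0],[0,0,0,0,0,0,0]]'
```

```text
t: 29.88
tcp_pos: [0.4915, -0.0068, 0.019]
tcp_rot: [0.0, 0.997, 0.076, 0.0]
ft_force: [0.6, 0.8, -5.4]
finger_gap: 0.669
finger_force: 88.9
t: 30.05
tcp_pos: [0.4916, -0.0068, 0.0173]
tcp_rot: [0.0, 0.997, 0.076, 0.0]
ft_force: [-0.1, -0.3, -6.8]
finger_gap: 0.673
finger_force: 89.0
t: 30.22
tcp_pos: [0.4914, -0.0068, 0.0151]
tcp_rot: [0.0, 0.997, 0.076, 0.0]
ft_force: [-0.7, -0.5, -6.6]
finger_gap: 0.679
finger_force: 89.0
```

```bash
python3 -m handwheel '[[0,0,0.003,0,0,0,0],[0,0,0,0,0,0,0]]'
python3 -m handwheel '[[0,0,0.003,0,0,0,0],[0,0,0,0,0,0,0]]'
python3 -m handwheel '[[0,0,0.003,0,0,0,0],[0,0,0,0,0,0,0]]'
```

```text
t: 30.38
tcp_pos: [0.4917, -0.0068, 0.0148]
tcp_rot: [0.0, 0.997, 0.076, 0.0]
ft_force: [-3.9, 1.3, 2.1]
finger_gap: 0.677
finger_force: 89.8
t: 30.55
tcp_pos: [0.492, -0.0068, 0.0148]
tcp_rot: [0.0, 0.997, 0.076, 0.0]
ft_force: [-10.0, 2.0, 15.7]
finger_gap: 0.674
finger_force: 91.2
t: 30.72
tcp_pos: [0.4921, -0.0068, 0.0147]
tcp_rot: [0.0, 0.997, 0.076, 0.0]
ft_force: [-18.7, 1.6, 29.9]
finger_gap: 0.674
finger_force: 92.8
```

```bash
python3 -m handwheel '[[0,0,-0.003,0,0,0,0.3],[0,0,0,0,0,0,1],[0,0,0,0,0,0,1],[0,0,0,0,0,0,1],[0,0,-0.03,0,0,0,1],[0,0,-0.07,0,0,0,1],[0,0,-0.09,0,0,0,1],[0,0,-0.09,0,0,0,1]]'
python3 -m handwheel '[[0,0,-0.09,0,0,0,1],[0,0,0,0,0,0,1],[0,0,0,0,0,0,1]]'
python3 - <<'E'
from h import *
target("housing",.008,n=1)
O=find("spacer1",0,("wrist",))
for o in O: print(*o)
go(.541,-.204,.16,-.075-np.pi/2)
E
```

```text
t: 31.38
tcp_pos: [0.4905, -0.0066, 0.1261]
tcp_rot: [0.0, 0.997, 0.076, -0.001]
ft_force: [1.8, -0.5, -1.0]
finger_gap: 1.003
finger_force: 0.0
t: 31.63
tcp_pos: [0.4939, -0.007, 0.165]
tcp_rot: [0.001, 0.997, 0.076, 0.004]
ft_force: [-0.2, -0.2, -1.4]
finger_gap: 1.004
finger_force: 0.0
   0.4896 -0.0066 0.1535 0.974 1 0.56 [63 62 60]
0.4106 -0.2081 0.2456 0.628 1 0.89 [187 155  88]
0.5371 -0.2031 -0.0774 0.987 1 0.84 [181 151  89]
turn total [0.     0.0008 0.0725] n 3 each [0.     0.0003 0.0242]  j6 1.3
xy total [0.1632 0.4826] n 7 each [0.0233 0.0689] | z total -0.0016 n 1 each -0.0016
now [ 0.4904 -0.0066  0.1594] gap 0.996 t 31.8333
```

```bash
python3 -m handwheel '[[0,0,0,0,0,0.0242,1],[0,0,0,0,0,0.0242,1],[0,0,0,0,0,0.0242,1],[0.022,0.069,0,0,0,0,1],[0.022,0.069,0,0,0,0,1],[0.022,0.069,0,0,0,0,1],[0.022,0.069,0,0,0,0,1],[0.022,0.069,0,0,0,0,1]]'
python3 -m handwheel '[[0.022,0.069,0,0,0,0,1],[0.022,0.069,0,0,0,0,1],[0,0,0,0,0,0,1],[0,0,0,0,0,0,1],[0,0,0,0,0,0,1],[0,0,0,0,0,0,1]]'
python3 - <<'E'
from h import *
o=target("spacer1",0,near=(.538,-.203)); go(o[0],o[1],-.001,o[2]-np.pi/2)
E
```

```text
t: 32.5
tcp_pos: [0.5241, -0.1485, 0.1591]
tcp_rot: [-0.0, 0.999, -0.038, -0.001]
ft_force: [0.6, 0.9, 0.1]
finger_gap: 1.0
finger_force: 0.0
t: 33.0
tcp_pos: [0.5378, -0.2028, 0.16]
tcp_rot: [-0.0, 0.999, -0.037, -0.001]
ft_force: [0.0, 0.2, -0.8]
finger_gap: 1.002
finger_force: 0.0
   0.5381 -0.2037 -0.0746 0.986 1 0.92 [162 129  73]
   0.5378 -0.2042 -0.071 0.969 1 0.87 [161 129  74]
turn total [ 0.0001 -0.      0.0002] n 1 each [ 0.0001 -0.      0.0002]  j6 1.2
xy total [-0.0004  0.0016] n 1 each [-0.0004  0.0016] | z total 0.4049 n 6 each 0.0675
now [ 0.5383 -0.2031  0.161 ] gap 0.998 t 33.2
```

```bash
python3 -m handwheel '[[0,0.0016,0.06,0,0,0,1],[0,0,0.067,0,0,0,1],[0,0,0.067,0,0,0,1],[0,0,0.067,0,0,0,1],[0,0,0.067,0,0,0,1],[0,0,0.06,0,0,0,1],[0,0,0.015,0,0,0,1],[0,0,0,0,0,0,1]]'
python3 -m handwheel '[[0,0,0,0,0,0,1],[0,0,0,0,0,0,0],[0,0,0,0,0,0,0],[0,0,0,0,0,0,0],[0,0,0,0,0,0,0],[0,0,0,0,0,0,0],[0,0,0,0,0,0,0],[0,0,0,0,0,0,0]]' 60
python3 -m handwheel '[[0,0,-0.03,0,0,0,0],[0,0,-0.07,0,0,0,0],[0,0,-0.07,0,0,0,0],[0,0,-0.07,0,0,0,0],[0,0,-0.07,0,0,0,0],[0,0,-0.07,0,0,0,0],[0,0,0,0,0,0,0],[0,0,0,0,0,0,0]]'
python3 - <<'E'
from h import *
r=view("wrist"); cv2.imwrite("pics/w6.png",r["img"][:,:,::-1])
go(.4912,-.0068,.16,.153-np.pi/2)
E
```

```text
t: 33.87
tcp_pos: [0.5364, -0.2034, -0.0024]
tcp_rot: [-0.001, 0.999, -0.037, -0.002]
ft_force: [-0.1, 0.4, -0.5]
finger_gap: 1.003
finger_force: 0.0
t: 34.53
tcp_pos: [0.5402, -0.2056, 0.0025]
tcp_rot: [0.001, 0.999, -0.038, 0.002]
ft_force: [-1.1, 1.4, 7.9]
finger_gap: 0.677
finger_force: 63.4
t: 35.2
tcp_pos: [0.54, -0.2055, 0.1557]
tcp_rot: [0.002, 0.999, -0.038, 0.003]
ft_force: [0.3, 0.8, -2.0]
finger_gap: 0.673
finger_force: 65.0
turn total [ 0.0005 -0.0007 -0.0727] n 3 each [ 0.0002 -0.0002 -0.0242]  j6 1.19
xy total [-0.0421 -0.5076] n 7 each [-0.006  -0.0725] | z total -0.0167 n 1 each -0.0167
now [ 0.5388 -0.2049  0.1533] gap 0.677 t 35.25
```

View pics/w6.png

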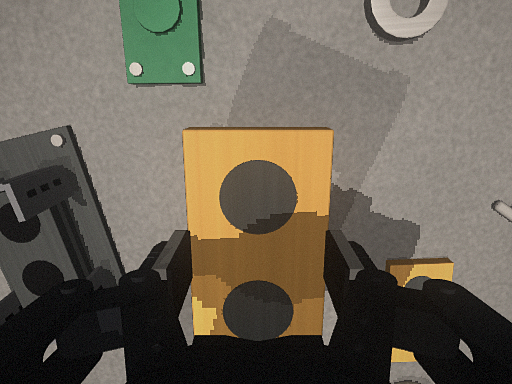

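Held straight. Carry to the fixture.

```bash
python3 -m handwheel '[[0,0,0,0,0,-0.0242,0],[0,0,0,0,0,-0.0242,0],[0,0,0,0,0,-0.0242,0],[-0.0055,-0.0725,0,0,0,0,0],[-0.0055,-0.0725,0,0,0,0,0],[-0.0055,-0.0725,0,0,0,0,0],[-0.0055,-0.0725,0,0,0,0,0],[-0.0055,-0.0725,0,0,0,0,0]]'
python3 -m handwheel '[[-0.0055,-0.0725,0,0,0,0,0],[-0.0055,-0.0725,0,0,0,0,0],[0,0,0,0,0,0,0],[0,0,0,0,0,0,0],[0,0,0,0,0,0,0],[0,0,0,0,0,0,0]]'
python3 - <<'E'
from h import *
z=env.observe()["tcp_pos"][2]
try: target("spacer1",z-.002,n=1,near=(.4912,-.0068))
except Exception as e: print(e)
go(.4922,-.0068,.035,.153-np.pi/2)
E
```

```text
t: 35.92
tcp_pos: [0.5035, -0.0616, 0.1498]
tcp_rot: [-0.0, 0.997, 0.076, -0.002]
ft_force: [0.7, 0.1, -0.5]
finger_gap: 0.675
finger_force: 65.0
t: 36.42
tcp_pos: [0.4919, -0.0071, 0.151]
tcp_rot: [0.0, 0.997, 0.076, -0.001]
ft_force: [0.1, -0.8, -0.6]
finger_gap: 0.677
finger_force: 65.0
   0.49 -0.0074 0.15 0.899 1 0.91 [143 110  63]
turn total [ 0.0002  0.0002 -0.0005] n 1 each [ 0.0002  0.0002 -0.0005]  j6 1.3
xy total [ 0.0004 -0.0012] n 1 each [ 0.0004 -0.0012] | z total 0.2907 n 4 each 0.0727
now [ 0.4921 -0.0073  0.1513] gap 0.674 t 36.5167
```

```bash
python3 -m handwheel '[[0,-0.001,0.03,0,0,0,0],[0,0,0.05,0,0,0,0],[0,0,0.04,0,0,0,0],[0,0,0.03,0,0,0,0],[0,0,0.02,0,0,0,0],[0,0,0.0,0,0,0,0],[0,0,0.0,0,0,0,0],[0,0,0,0,0,0,0]]'
python3 -m handwheel '[[0,0,0.02,0,0,0,0],[0,0,0.025,0,0,0,0],[0,0,0.025,0,0,0,0],[0,0,0.015,0,0,0,0],[0,0,0.01,0,0,0,0],[0,0,0.0,0,0,0,0],[0,0,0,0,0,0,0]]'
python3 -m handwheel '[[0,0,0.005,0,0,0,0],[0,0,0.005,0,0,0,0],[0,0,0,0,0,0,0]]'
python3 -m handwheel '[[0,0,0.003,0,0,0,0],[0,0,0,0,0,0,0]]'
```

```text
t: 37.18
tcp_pos: [0.4928, -0.0062, 0.0845]
tcp_rot: [0.0, 0.997, 0.076, 0.001]
ft_force: [1.0, -0.4, -1.4]
finger_gap: 0.676
finger_force: 65.0
t: 37.77
tcp_pos: [0.4918, -0.006, 0.0452]
tcp_rot: [0.0, 0.997, 0.076, -0.0]
ft_force: [0.1, 0.2, -1.7]
finger_gap: 0.675
finger_force: 65.0
t: 38.02
tcp_pos: [0.4922, -0.006, 0.0416]
tcp_rot: [0.0, 0.997, 0.076, 0.0]
ft_force: [-0.3, -1.4, -2.3]
finger_gap: 0.673
finger_force: 65.0
t: 38.18
tcp_pos: [0.4921, -0.006, 0.0404]
tcp_rot: [0.0, 0.997, 0.076, 0.0]
ft_force: [-0.3, -0.2, -0.8]
finger_gap: 0.675
finger_force: 65.0
```

```bash
python3 -m handwheel '[[0,0.001,0.005,0,0,0,0],[0,0,0.005,0,0,0,0],[0,0,0,0,0,0,0]]'
python3 -m handwheel '[[0,0,0.003,0,0,0,0],[0,0,0,0,0,0,0]]'
python3 -m handwheel '[[0,0,0.003,0,0,0,0],[0,0,0,0,0,0,0]]'
```

```text
t: 38.43
tcp_pos: [0.4919, -0.0064, 0.036]
tcp_rot: [0.0, 0.997, 0.076, -0.0]
ft_force: [-0.9, -0.2, -1.6]
finger_gap: 0.673
finger_force: 65.0
t: 38.6
tcp_pos: [0.492, -0.0064, 0.035]
tcp_rot: [0.0, 0.997, 0.076, -0.0]
ft_force: [0.7, 0.0, -1.8]
finger_gap: 0.673
finger_force: 65.0
t: 38.77
tcp_pos: [0.4924, -0.0065, 0.0346]
tcp_rot: [0.0, 0.997, 0.076, 0.0]
ft_force: [-3.0, 0.3, 2.7]
finger_gap: 0.676
finger_force: 65.6
```

```bash
python3 -m handwheel '[[0,0,0,0,0,0,1],[0,0,0,0,0,0,1],[0,0,0,0,0,0,1],[0,0,-0.03,0,0,0,1],[0,0,-0.07,0,0,0,1],[0,0,-0.08,0,0,0,1],[0,0,-0.08,0,0,0,1],[0,0,-0.06,0,0,0,1]]'
python3 -m handwheel '[[0,0,0,0,0,0,1],[0,0,0,0,0,0,1],[0,0,0,0,0,0,1]]'
python3 - <<'E'
from h import *
O=find("spacer1",0,("wrist",))
for o in O: print(*o)
target("spacer1",.032,n=1,near=(.491,-.007))
go(.411,-.2085,.16,.238-np.pi/2)
E
```

```text
t: 39.43
tcp_pos: [0.493, -0.0064, 0.1659]
tcp_rot: [0.001, 0.997, 0.076, 0.002]
ft_force: [0.3, -0.4, 0.5]
finger_gap: 0.999
finger_force: 0.0
t: 39.68
tcp_pos: [0.492, -0.0063, 0.1621]
tcp_rot: [0.0, 0.997, 0.076, 0.0]
ft_force: [-0.1, 0.8, -0.9]
finger_gap: 1.001
finger_force: 0.0
0.4863 -0.0075 0.1103 0.805 1 0.69 [163 129  73]
0.413 -0.2107 0.3411 0.632 1 0.59 [172 140  79]
   0.4907 -0.0065 0.1559 0.979 1 0.72 [164 129  73]
turn total [-0.0001  0.0008 -0.0271] n 1 each [-0.0001  0.0008 -0.0271]  j6 1.3
xy total [-0.3141  0.4441] n 8 each [-0.0393  0.0555] | z total 0.0016 n 1 each 0.0016
now [ 0.4912 -0.0062  0.1606] gap 1.0 t 39.8833
```

Spacer sits square at (0.4907,-0.0065,yaw 0.156). Next spacer.

```bash
python3 -m handwheel '[[0,0,0,0,0,-0.027,1],[-0.0393,0.0555,0,0,0,0,1],[-0.0393,0.0555,0,0,0,0,1],[-0.0393,0.0555,0,0,0,0,1],[-0.0393,0.0555,0,0,0,0,1],[-0.0393,0.0555,0,0,0,0,1],[-0.0393,0.0555,0,0,0,0,1],[-0.0393,0.0555,0,0,0,0,1]]'
python3 -m handwheel '[[-0.0393,0.0555,0,0,0,0,1],[0,0,0,0,0,0,1],[0,0,0,0,0,0,1],[0,0,0,0,0,0,1],[0,0,0,0,0,0,1]]'
python3 - <<'E'
from h import *
o=target("spacer1",0,near=(.411,-.2085)); go(o[0],o[1],0,o[2]-np.pi/2)
E
```

```text
t: 40.55
tcp_pos: [0.4206, -0.1841, 0.1612]
tcp_rot: [-0.0, 0.993, 0.119, -0.001]
ft_force: [0.7, 1.4, -0.0]
finger_gap: 1.003
finger_force: 0.0
t: 40.97
tcp_pos: [0.4118, -0.2077, 0.1617]
tcp_rot: [-0.0, 0.993, 0.119, -0.0]
ft_force: [-0.4, 0.1, 0.3]
finger_gap: 0.999
finger_force: 0.0
   0.4109 -0.2083 0.2303 0.985 1 0.79 [163 130  74]
   0.4109 -0.2088 0.2366 0.964 1 0.97 [162 130  74]
turn total [0.0001 0.     0.0028] n 1 each [0.0001 0.     0.0028]  j6 0.75
xy total [-0.0031  0.0005] n 1 each [-0.0031  0.0005] | z total 0.4052 n 6 each 0.0675
now [ 0.4121 -0.2078  0.1621] gap 1.0 t 41.1667
```

```bash
python3 -m handwheel '[[-0.005,0.0015,0.06,0,0,0.002,1],[0,0,0.067,0,0,0,1],[0,0,0.067,0,0,0,1],[0,0,0.067,0,0,0,1],[0,0,0.067,0,0,0,1],[0,0,0.06,0,0,0,1],[0,0,0.017,0,0,0,1],[0,0,0,0,0,0,1]]'
python3 -m handwheel '[[0,0,0,0,0,0,1],[0,0,0,0,0,0,0],[0,0,0,0,0,0,0],[0,0,0,0,0,0,0],[0,0,0,0,0,0,0],[0,0,0,0,0,0,0],[0,0,0,0,0,0,0],[0,0,0,0,0,0,0]]' 60
python3 -m handwheel '[[0,0,-0.03,0,0,0,0],[0,0,-0.07,0,0,0,0],[0,0,-0.07,0,0,0,0],[0,0,-0.07,0,0,0,0],[0,0,-0.07,0,0,0,0],[0,0,-0.07,0,0,0,0],[0,0,0,0,0,0,0],[0,0,0,0,0,0,0]]'
python3 - <<'E'
from h import *
go(.4912,-.0068,.16,.153-np.pi/2)
E
```

```text
t: 41.83
tcp_pos: [0.4083, -0.2081, -0.0019]
tcp_rot: [-0.001, 0.993, 0.116, -0.002]
ft_force: [-0.2, -0.1, 0.3]
finger_gap: 0.997
finger_force: 0.0
t: 42.5
tcp_pos: [0.4116, -0.2107, 0.0025]
tcp_rot: [0.001, 0.993, 0.115, 0.001]
ft_force: [-2.3, 0.9, 9.5]
finger_gap: 0.674
finger_force: 62.5
t: 43.17
tcp_pos: [0.4116, -0.2107, 0.1551]
tcp_rot: [0.002, 0.993, 0.115, 0.002]
ft_force: [-0.3, 0.6, -2.5]
finger_gap: 0.671
finger_force: 65.2
turn total [ 0.0015 -0.0014  0.0249] n 1 each [ 0.0015 -0.0014  0.0249]  j6 0.76
xy total [ 0.2744 -0.4736] n 8 each [ 0.0343 -0.0592] | z total -0.0121 n 1 each -0.0121
now [ 0.4116 -0.2107  0.1551] gap 0.671 t 43.1667
```

```bash
python3 -m handwheel '[[0,0,0,0,0,0.025,0],[0.0343,-0.0592,0,0,0,0,0],[0.0343,-0.0592,0,0,0,0,0],[0.0343,-0.0592,0,0,0,0,0],[0.0343,-0.0592,0,0,0,0,0],[0.0343,-0.0592,0,0,0,0,0],[0.0343,-0.0592,0,0,0,0,0],[0.0343,-0.0592,0,0,0,0,0]]'
python3 -m handwheel '[[0.0343,-0.0592,0,0,0,0,0],[0,0,0,0,0,0,0],[0,0,0,0,0,0,0],[0,0,0,0,0,0,0],[0,0,0,0,0,0,0]]'
python3 - <<'E'
from h import *
z=env.observe()["tcp_pos"][2]
try: target("spacer1",z-.002,n=1,near=(.4912,-.0068))
except Exception as e: print(e)
go(.4912,-.0068,.047,.153-np.pi/2)
E
```

```text
t: 43.83
tcp_pos: [0.4789, -0.0297, 0.1505]
tcp_rot: [0.0, 0.997, 0.076, -0.001]
ft_force: [0.5, -0.1, -1.3]
finger_gap: 0.676
finger_force: 65.2
t: 44.25
tcp_pos: [0.4889, -0.0064, 0.1513]
tcp_rot: [0.0, 0.997, 0.076, -0.001]
ft_force: [-0.3, 0.3, -1.6]
finger_gap: 0.673
finger_force: 65.2
   0.4891 -0.0063 0.1503 0.907 1 0.67 [142 110  63]
   0.5181 0.0082 -1.3848 0.033 1 0.66 [212 171  89]
turn total [ 0.0002  0.0002 -0.0005] n 1 each [ 0.0002  0.0002 -0.0005]  j6 1.3
xy total [0.0049 0.0012] n 1 each [0.0049 0.0012] | z total 0.2618 n 4 each 0.0655
now [ 0.4892 -0.0066  0.1517] gap 0.674 t 44.35
```

```bash
python3 -m handwheel '[[0.005,0.002,0.03,0,0,0,0],[0,0,0.05,0,0,0,0],[0,0,0.04,0,0,0,0],[0,0,0.03,0,0,0,0],[0,0,0.02,0,0,0,0],[0,0,0.0,0,0,0,0],[0,0,0.0,0,0,0,0],[0,0,0,0,0,0,0]]'
python3 -m handwheel '[[0,0,0.02,0,0,0,0],[0,0,0.025,0,0,0,0],[0,0,0.02,0,0,0,0],[0,0,0.01,0,0,0,0],[0,0,0.005,0,0,0,0],[0,0,0.0,0,0,0,0],[0,0,0,0,0,0,0]]'
python3 -m handwheel '[[0,0,0.005,0,0,0,0],[0,0,0,0,0,0,0]]'
python3 -m handwheel '[[0,0,0.003,0,0,0,0],[0,0,0,0,0,0,0]]'
```

```text
t: 45.02
tcp_pos: [0.4924, -0.0064, 0.0849]
tcp_rot: [0.0, 0.997, 0.076, 0.001]
ft_force: [0.6, 1.4, -1.6]
finger_gap: 0.674
finger_force: 65.1
t: 45.6
tcp_pos: [0.4917, -0.0062, 0.0519]
tcp_rot: [0.0, 0.997, 0.076, -0.0]
ft_force: [-0.5, 0.3, -1.6]
finger_gap: 0.677
finger_force: 65.2
t: 45.77
tcp_pos: [0.4919, -0.0062, 0.0501]
tcp_rot: [0.0, 0.997, 0.076, 0.0]
ft_force: [-0.8, -0.4, -2.2]
finger_gap: 0.677
finger_force: 65.2
t: 45.93
tcp_pos: [0.4918, -0.0062, 0.0489]
tcp_rot: [0.0, 0.997, 0.076, 0.0]
ft_force: [-0.1, 0.6, -1.9]
finger_gap: 0.673
finger_force: 65.2
```

```bash
python3 -m handwheel '[[-0.001,0.001,0.005,0,0,0,0],[0,0,0,0,0,0,0]]'
python3 -m handwheel '[[0,0,0.003,0,0,0,0],[0,0,0,0,0,0,0]]'
python3 -m handwheel '[[0,0,0.002,0,0,0,0],[0,0,0,0,0,0,0]]'
```

```text
t: 46.1
tcp_pos: [0.4914, -0.0068, 0.0468]
tcp_rot: [0.0, 0.997, 0.076, 0.0]
ft_force: [-0.1, 0.3, -2.0]
finger_gap: 0.676
finger_force: 65.2
t: 46.27
tcp_pos: [0.4917, -0.0067, 0.0466]
tcp_rot: [0.0, 0.997, 0.076, 0.0]
ft_force: [-4.8, 0.9, 7.1]
finger_gap: 0.674
finger_force: 66.2
t: 46.43
tcp_pos: [0.4918, -0.0068, 0.0465]
tcp_rot: [0.0, 0.997, 0.076, 0.0]
ft_force: [-8.2, 1.0, 14.4]
finger_gap: 0.672
finger_force: 67.1
```

```bash
python3 -m handwheel '[[0,0,0,0,0,0,1],[0,0,0,0,0,0,1],[0,0,0,0,0,0,1],[0,0,-0.03,0,0,0,1],[0,0,-0.07,0,0,0,1],[0,0,-0.08,0,0,0,1],[0,0,-0.08,0,0,0,1],[0,0,-0.03,0,0,0,1]]'
python3 -m handwheel '[[0,0,0,0,0,0,1],[0,0,0,0,0,0,1],[0,0,0,0,0,0,1]]'
python3 - <<'E'
from h import *
target("spacer1",.044,n=1,near=(.491,-.007))
for o in find("spacer1"): print(o)
go(.388,-.350,.16,-.013-np.pi/2)
E
```

```text
t: 47.1
tcp_pos: [0.4938, -0.0069, 0.1668]
tcp_rot: [0.001, 0.997, 0.076, 0.003]
ft_force: [0.7, 0.1, 1.1]
finger_gap: 1.0
finger_force: 0.0
t: 47.35
tcp_pos: [0.4906, -0.0065, 0.1597]
tcp_rot: [0.0, 0.997, 0.076, -0.001]
ft_force: [-0.8, 0.3, -0.2]
finger_gap: 0.998
finger_force: 0.0
   0.4912 -0.0068 0.1578 0.978 1 0.64 [162 127  72]
(np.float64(0.3903), np.float64(-0.3522), np.float64(-0.0138), np.float64(0.926), 2, 0.95, array([163, 151, 100]))
(np.float64(0.7261), np.float64(-0.4504), np.float64(-0.7149), np.float64(0.913), 2, 0.86, array([159, 118,  78]))
(np.float64(0.2777), np.float64(-0.5169), np.float64(0.0145), np.float64(0.92), 2, 0.69, array([115,  80, 128]))
turn total [0.0001 0.0005 0.0528] n 2 each [0.     0.0003 0.0264]  j6 1.3
xy total [-0.2458  0.8619] n 12 each [-0.0205  0.0718] | z total -0.0004 n 1 each -0.0004
now [ 0.4908 -0.0065  0.1598] gap 1.001 t 47.65
```

```bash
python3 -m handwheel '[[0,0,0,0,0,0.0264,1],[0,0,0,0,0,0.0264,1],[-0.0205,0.0718,0,0,0,0,1],[-0.0205,0.0718,0,0,0,0,1],[-0.0205,0.0718,0,0,0,0,1],[-0.0205,0.0718,0,0,0,0,1],[-0.0205,0.0718,0,0,0,0,1],[-0.0205,0.0718,0,0,0,0,1]]'
python3 -m handwheel '[[-0.0205,0.0718,0,0,0,0,1],[-0.0205,0.0718,0,0,0,0,1],[-0.0205,0.0718,0,0,0,0,1],[-0.0205,0.0718,0,0,0,0,1],[-0.0205,0.0718,0,0,0,0,1],[-0.0205,0.0718,0,0,0,0,1],[0,0,0,0,0,0,1],[0,0,0,0,0,0,1]]'
python3 -m handwheel '[[0,0,0,0,0,0,1],[0,0,0,0,0,0,1]]'
python3 - <<'E'
from h import *
o=target("spacer1",0,near=(.39,-.35)); go(o[0],o[1],0,o[2]-np.pi/2)
E
```

```text
t: 48.32
tcp_pos: [0.4392, -0.1795, 0.1606]
tcp_rot: [0.0, 1.0, -0.006, -0.0]
ft_force: [0.2, -0.6, -1.2]
finger_gap: 0.996
finger_force: 0.0
t: 48.98
tcp_pos: [0.3877, -0.3509, 0.1605]
tcp_rot: [-0.0, 1.0, -0.008, -0.0]
ft_force: [0.4, 0.4, 0.1]
finger_gap: 0.999
finger_force: 0.0
t: 49.15
tcp_pos: [0.3887, -0.3489, 0.1606]
tcp_rot: [-0.0, 1.0, -0.006, -0.0]
ft_force: [-0.6, 0.5, 0.4]
finger_gap: 0.997
finger_force: 0.0
   0.3874 -0.3514 -0.0355 0.982 1 0.96 [159 128  73]
   0.3873 -0.3515 -0.0329 0.984 1 0.59 [159 128  73]
turn total [ 0.0002 -0.0001  0.0068] n 1 each [ 0.0002 -0.0001  0.0068]  j6 0.75
xy total [-0.0038  0.006 ] n 1 each [-0.0038  0.006 ] | z total 0.4027 n 6 each 0.0671
now [ 0.3889 -0.3491  0.1611] gap 0.997 t 49.35
```

```bash
python3 -m handwheel '[[-0.006,0.006,0.06,0,0,0.006,1],[0,0,0.067,0,0,0,1],[0,0,0.067,0,0,0,1],[0,0,0.067,0,0,0,1],[0,0,0.067,0,0,0,1],[0,0,0.06,0,0,0,1],[0,0,0.015,0,0,0,1],[0,0,0,0,0,0,1]]'
python3 -m handwheel '[[0,0,0,0,0,0,1],[0,0,0,0,0,0,0],[0,0,0,0,0,0,0],[0,0,0,0,0,0,0],[0,0,0,0,0,0,0],[0,0,0,0,0,0,0],[0,0,0,0,0,0,0],[0,0,0,0,0,0,0]]' 60
python3 -m handwheel '[[0,0,-0.03,0,0,0,0],[0,0,-0.07,0,0,0,0],[0,0,-0.07,0,0,0,0],[0,0,-0.07,0,0,0,0],[0,0,-0.07,0,0,0,0],[0,0,-0.07,0,0,0,0],[0,0,0,0,0,0,0],[0,0,0,0,0,0,0]]'
python3 - <<'E'
from h import *
go(.4912,-.0068,.16,.153-np.pi/2)
E
```

```text
t: 50.02
tcp_pos: [0.3848, -0.3505, -0.0023]
tcp_rot: [-0.001, 1.0, -0.016, -0.002]
ft_force: [0.6, 0.4, 0.1]
finger_gap: 1.002
finger_force: 0.0
t: 50.68
tcp_pos: [0.3874, -0.3538, 0.0024]
tcp_rot: [0.002, 1.0, -0.016, 0.001]
ft_force: [-0.7, 1.4, 8.8]
finger_gap: 0.673
finger_force: 63.1
t: 51.35
tcp_pos: [0.3873, -0.3537, 0.1554]
tcp_rot: [0.002, 1.0, -0.016, 0.002]
ft_force: [-0.3, -0.7, -1.9]
finger_gap: 0.672
finger_force: 65.1
turn total [ 0.0017 -0.0012 -0.0589] n 2 each [ 0.0008 -0.0006 -0.0294]  j6 0.77
xy total [ 0.3889 -0.8176] n 13 each [ 0.0299 -0.0629] | z total -0.0116 n 1 each -0.0116
now [ 0.3873 -0.3537  0.1554] gap 0.672 t 51.35
```

```bash
python3 -m handwheel '[[0,0,0,0,0,-0.0294,0],[0,0,0,0,0,-0.0294,0],[0.03,-0.063,0,0,0,0,0],[0.03,-0.063,0,0,0,0,0],[0.03,-0.063,0,0,0,0,0],[0.03,-0.063,0,0,0,0,0],[0.03,-0.063,0,0,0,0,0],[0.03,-0.063,0,0,0,0,0]]'
python3 -m handwheel '[[0.03,-0.063,0,0,0,0,0],[0.03,-0.063,0,0,0,0,0],[0.03,-0.063,0,0,0,0,0],[0.03,-0.063,0,0,0,0,0],[0.03,-0.063,0,0,0,0,0],[0.03,-0.063,0,0,0,0,0],[0.03,-0.063,0,0,0,0,0],[0,0,0,0,0,0,0]]'
python3 -m handwheel '[[0,0,0,0,0,0,0],[0,0,0,0,0,0,0],[0,0,0,0,0,0,0]]'
python3 - <<'E'
from h import *
z=env.observe()["tcp_pos"][2]
try: target("spacer1",z-.002,n=1,near=(.4912,-.0068))
except Exception as e: print(e)
go(.4912,-.0068,.0586,.153-np.pi/2)
E
```

```text
t: 52.02
tcp_pos: [0.4333, -0.1901, 0.1504]
tcp_rot: [-0.0, 0.997, 0.076, -0.001]
ft_force: [0.7, -0.3, -1.9]
finger_gap: 0.672
finger_force: 65.1
t: 52.68
tcp_pos: [0.4901, -0.0006, 0.1504]
tcp_rot: [-0.001, 0.997, 0.078, -0.001]
ft_force: [-0.4, 0.4, -1.5]
finger_gap: 0.674
finger_force: 65.1
t: 52.93
tcp_pos: [0.4897, -0.0056, 0.151]
tcp_rot: [0.0, 0.997, 0.076, -0.001]
ft_force: [-0.3, -0.4, -2.0]
finger_gap: 0.675
finger_force: 65.1
   0.4903 -0.0056 0.1541 0.914 1 0.85 [143 110  63]
   0.5189 0.0095 -1.3801 0.034 1 0.74 [209 168  88]
turn total [ 0.0002  0.0002 -0.0005] n 1 each [ 0.0002  0.0002 -0.0005]  j6 1.3
xy total [0.0026 0.003 ] n 1 each [0.0026 0.003 ] | z total 0.2319 n 4 each 0.058
now [ 0.49   -0.0058  0.1514] gap 0.677 t 53.0333
```

```bash
python3 -m handwheel '[[0.0015,0.004,0.03,0,0,0,0],[0,0,0.05,0,0,0,0],[0,0,0.04,0,0,0,0],[0,0,0.03,0,0,0,0],[0,0,0.01,0,0,0,0],[0,0,0.0,0,0,0,0],[0,0,0.0,0,0,0,0],[0,0,0,0,0,0,0]]'
python3 -m handwheel '[[0,0,0.02,0,0,0,0],[0,0,0.02,0,0,0,0],[0,0,0.015,0,0,0,0],[0,0,0.0,0,0,0,0],[0,0,0.0,0,0,0,0],[0,0,0,0,0,0,0]]'
python3 -m handwheel '[[0,0,0.005,0,0,0,0],[0,0,0,0,0,0,0]]'
python3 -m handwheel '[[0,0,0.003,0,0,0,0],[0,0,0,0,0,0,0]]'
```

```text
t: 53.7
tcp_pos: [0.492, -0.0065, 0.0887]
tcp_rot: [0.0, 0.997, 0.076, 0.001]
ft_force: [-0.2, -0.5, -0.9]
finger_gap: 0.673
finger_force: 65.1
t: 54.2
tcp_pos: [0.4911, -0.0063, 0.0656]
tcp_rot: [0.0, 0.997, 0.076, -0.0]
ft_force: [0.0, 0.9, -1.8]
finger_gap: 0.675
finger_force: 65.1
t: 54.37
tcp_pos: [0.4913, -0.0063, 0.0636]
tcp_rot: [0.0, 0.997, 0.076, 0.0]
ft_force: [0.4, 0.4, -1.5]
finger_gap: 0.674
finger_force: 65.1
t: 54.53
tcp_pos: [0.4912, -0.0063, 0.0624]
tcp_rot: [0.0, 0.997, 0.076, 0.0]
ft_force: [0.2, 0.4, -1.0]
finger_gap: 0.677
finger_force: 65.1
```

```bash
python3 -m handwheel '[[0,0.001,0.005,0,0,0,0],[0,0,0,0,0,0,0]]'
python3 -m handwheel '[[0,0,0.004,0,0,0,0],[0,0,0,0,0,0,0]]'
python3 -m handwheel '[[0,0,0.002,0,0,0,0],[0,0,0,0,0,0,0]]'
python3 -m handwheel '[[0,0,0.002,0,0,0,0],[0,0,0,0,0,0,0]]'
```

```text
t: 54.7
tcp_pos: [0.4911, -0.0068, 0.0601]
tcp_rot: [0.0, 0.997, 0.076, -0.0]
ft_force: [1.1, -0.5, -1.0]
finger_gap: 0.675
finger_force: 65.1
t: 54.87
tcp_pos: [0.4911, -0.0067, 0.0586]
tcp_rot: [0.0, 0.997, 0.076, -0.0]
ft_force: [0.9, -0.4, -1.7]
finger_gap: 0.672
finger_force: 65.1
t: 55.03
tcp_pos: [0.4914, -0.0067, 0.0585]
tcp_rot: [0.0, 0.997, 0.076, 0.0]
ft_force: [-0.9, 0.6, 2.2]
finger_gap: 0.673
finger_force: 65.6
t: 55.2
tcp_pos: [0.4916, -0.0068, 0.0584]
tcp_rot: [0.0, 0.997, 0.076, 0.0]
ft_force: [-4.2, 1.0, 10.0]
finger_gap: 0.671
finger_force: 66.4
```

Release, then the cover.

```bash
python3 -m handwheel '[[0,0,0,0,0,0,1],[0,0,0,0,0,0,1],[0,0,0,0,0,0,1],[0,0,-0.03,0,0,0,1],[0,0,-0.07,0,0,0,1],[0,0,-0.08,0,0,0,1],[0,0,-0.07,0,0,0,1],[0,0,0,0,0,0,1]]'
python3 -m handwheel '[[0,0,0,0,0,0,1],[0,0,0,0,0,0,1],[0,0,0,0,0,0,1]]'
python3 - <<'E'
from h import *
target("spacer1",.056,n=1,near=(.491,-.007))
for o in find("cover"): print(o)
c=[o for o in find("cover") if o[6+1][1]>o[7][0]+10][0]
go(c[0]-.002,c[1],.16,c[2]-np.pi/2)
E
```

```text
t: 55.87
tcp_pos: [0.4951, -0.0071, 0.165]
tcp_rot: [0.001, 0.997, 0.076, 0.005]
ft_force: [1.3, -0.0, 1.4]
finger_gap: 1.001
finger_force: 0.0
t: 56.12
tcp_pos: [0.4904, -0.0066, 0.1562]
tcp_rot: [0.0, 0.997, 0.076, -0.001]
ft_force: [0.4, 0.1, 0.1]
finger_gap: 1.0
finger_force: 0.0
   0.4921 -0.0067 0.154 0.983 1 0.79 [159 125  70]
(np.float64(0.6787), np.float64(-0.1401), np.float64(-0.0651), np.float64(0.921), 2, 0.65, array([100, 131, 108]))Traceback (most recent call last):
  File "<stdin>", line 4, in <module>
IndexError: tuple index out of range
```

```bash
python3 -c "
from h import *
go(.6765,-.140,.16,-.065-np.pi/2)"
```

```text
turn total [0.0002 0.     0.0693] n 2 each [0.0001 0.     0.0347]  j6 1.3
xy total [0.484  0.3026] n 8 each [0.0605 0.0378] | z total -0.0072 n 1 each -0.0072
now [ 0.4912 -0.0067  0.1571] gap 1.002 t 56.6167
```

```bash
python3 -m handwheel '[[0,0,-0.007,0,0,0.0347,1],[0,0,0,0,0,0.0347,1],[0.0605,0.0378,0,0,0,0,1],[0.0605,0.0378,0,0,0,0,1],[0.0605,0.0378,0,0,0,0,1],[0.0605,0.0378,0,0,0,0,1],[0.0605,0.0378,0,0,0,0,1],[0.0605,0.0378,0,0,0,0,1]]'
python3 -m handwheel '[[0.0605,0.0378,0,0,0,0,1],[0.0605,0.0378,0,0,0,0,1],[0,0,0,0,0,0,1],[0,0,0,0,0,0,1],[0,0,0,0,0,0,1],[0,0,0,0,0,0,1]]'
python3 - <<'E'
from h import *
o=target("cover",0,near=(.6765,-.14)); go(o[0],o[1],0,o[2]-np.pi/2)
E
```

```text
t: 57.28
tcp_pos: [0.6312, -0.1076, 0.1599]
tcp_rot: [0.0, 0.999, -0.033, -0.0]
ft_force: [0.1, -0.2, -0.0]
finger_gap: 1.004
finger_force: 0.0
t: 57.78
tcp_pos: [0.676, -0.1393, 0.1603]
tcp_rot: [0.0, 0.999, -0.032, -0.0]
ft_force: [1.6, -0.3, -0.3]
finger_gap: 1.003
finger_force: 0.0
   0.6765 -0.1395 -0.0706 0.973 1 0.72 [ 67 101  74]
   0.6765 -0.1394 -0.0689 0.982 1 0.75 [ 66 101  74]
turn total [ 0.0002 -0.0003  0.0014] n 1 each [ 0.0002 -0.0003  0.0014]  j6 1.36
xy total [ 0.0003 -0.0001] n 1 each [ 0.0003 -0.0001] | z total 0.4022 n 6 each 0.067
now [ 0.6764 -0.1394  0.1609] gap 1.002 t 57.9833
```

```bash
python3 -m handwheel '[[-0.003,0,0.06,0,0,0.001,1],[0,0,0.067,0,0,0,1],[0,0,0.067,0,0,0,1],[0,0,0.067,0,0,0,1],[0,0,0.067,0,0,0,1],[0,0,0.06,0,0,0,1],[0,0,0.014,0,0,0,1],[0,0,0,0,0,0,1]]'
python3 -m handwheel '[[0,0,0,0,0,0,1],[0,0,0,0,0,0,0],[0,0,0,0,0,0,0],[0,0,0,0,0,0,0],[0,0,0,0,0,0,0],[0,0,0,0,0,0,0],[0,0,0,0,0,0,0],[0,0,0,0,0,0,0]]' 60
python3 -m handwheel '[[0,0,-0.03,0,0,0,0],[0,0,-0.07,0,0,0,0],[0,0,-0.07,0,0,0,0],[0,0,-0.07,0,0,0,0],[0,0,-0.07,0,0,0,0],[0,0,-0.07,0,0,0,0],[0,0,0,0,0,0,0],[0,0,0,0,0,0,0]]'
python3 - <<'E'
from h import *
go(.4912,-.0068,.16,.153-np.pi/2)
E
```

```text
t: 58.65
tcp_pos: [0.6731, -0.1392, -0.0032]
tcp_rot: [-0.0, 0.999, -0.034, -0.002]
ft_force: [-0.6, 0.5, -0.5]
finger_gap: 0.997
finger_force: 0.0
t: 59.32
tcp_pos: [0.6775, -0.1406, 0.0026]
tcp_rot: [0.001, 0.999, -0.034, 0.002]
ft_force: [-0.9, 0.5, 6.6]
finger_gap: 0.67
finger_force: 64.0
t: 59.98
tcp_pos: [0.6773, -0.1404, 0.1557]
tcp_rot: [0.001, 0.999, -0.034, 0.003]
ft_force: [-0.2, -0.3, -3.5]
finger_gap: 0.671
finger_force: 64.9
turn total [ 0.0008 -0.002  -0.0705] n 2 each [ 0.0004 -0.001  -0.0352]  j6 1.36
xy total [-0.4089 -0.4011] n 8 each [-0.0511 -0.0501] | z total -0.0106 n 1 each -0.0106
now [ 0.6773 -0.1404  0.1557] gap 0.671 t 59.9833
```

```bash
python3 -m handwheel '[[0,0,0,0,0,-0.035,0],[0,0,0,0,0,-0.035,0],[-0.051,-0.05,0,0,0,0,0],[-0.051,-0.05,0,0,0,0,0],[-0.051,-0.05,0,0,0,0,0],[-0.051,-0.05,0,0,0,0,0],[-0.051,-0.05,0,0,0,0,0],[-0.051,-0.05,0,0,0,0,0]]'
python3 -m handwheel '[[-0.051,-0.05,0,0,0,0,0],[-0.051,-0.05,0,0,0,0,0],[0,0,0,0,0,0,0],[0,0,0,0,0,0,0],[0,0,0,0,0,0,0],[0,0,0,0,0,0,0]]'
python3 - <<'E'
from h import *
z=env.observe()["tcp_pos"][2]
try: target("cover",z-.002,n=1,near=(.4912,-.0068))
except Exception as e: print(e)
go(.4912,-.0068,.0706,.153-np.pi/2)
E
```

```text
t: 60.65
tcp_pos: [0.5338, -0.0389, 0.1495]
tcp_rot: [-0.0, 0.997, 0.076, -0.001]
ft_force: [0.1, 0.4, -1.1]
finger_gap: 0.674
finger_force: 64.9
t: 61.15
tcp_pos: [0.4902, -0.0068, 0.151]
tcp_rot: [0.0, 0.997, 0.076, -0.0]
ft_force: [0.7, -0.7, -2.1]
finger_gap: 0.673
finger_force: 64.9
   0.4895 -0.007 0.1509 0.905 1 0.58 [63 99 72]
turn total [ 0.0002  0.0001 -0.0007] n 1 each [ 0.0002  0.0001 -0.0007]  j6 1.3
xy total [0.0021 0.0001] n 1 each [0.0021 0.0001] | z total 0.2013 n 3 each 0.0671
now [ 0.4904 -0.0069  0.1511] gap 0.674 t 61.25
```

```bash
python3 -m handwheel '[[0.004,0.001,0.03,0,0,0,0],[0,0,0.05,0,0,0,0],[0,0,0.04,0,0,0,0],[0,0,0.02,0,0,0,0],[0,0,0.01,0,0,0,0],[0,0,0.0,0,0,0,0],[0,0,0.0,0,0,0,0],[0,0,0,0,0,0,0]]'
python3 -m handwheel '[[0,0,0.015,0,0,0,0],[0,0,0.015,0,0,0,0],[0,0,0.005,0,0,0,0],[0,0,0.0,0,0,0,0],[0,0,0.0,0,0,0,0]]'
python3 -m handwheel '[[0,0,0.003,0,0,0,0],[0,0,0,0,0,0,0]]'
python3 -m handwheel '[[0,0,0.003,0,0,0,0],[0,0,0,0,0,0,0]]'
```

```text
t: 61.92
tcp_pos: [0.4924, -0.0067, 0.0923]
tcp_rot: [0.0, 0.997, 0.076, 0.001]
ft_force: [0.9, -0.1, -1.5]
finger_gap: 0.673
finger_force: 64.9
t: 62.33
tcp_pos: [0.4912, -0.0065, 0.0769]
tcp_rot: [0.0, 0.997, 0.076, -0.0]
ft_force: [-0.2, 0.6, -1.7]
finger_gap: 0.679
finger_force: 64.9
t: 62.5
tcp_pos: [0.4916, -0.0066, 0.076]
tcp_rot: [0.0, 0.997, 0.076, 0.0]
ft_force: [-0.3, 0.4, -2.6]
finger_gap: 0.671
finger_force: 64.9
t: 62.67
tcp_pos: [0.4915, -0.0066, 0.0748]
tcp_rot: [0.0, 0.997, 0.076, 0.0]
ft_force: [0.0, 0.6, -1.7]
finger_gap: 0.675
finger_force: 64.9
```

```bash
python3 -m handwheel '[[0,0,0.005,0,0,0,0],[0,0,0,0,0,0,0]]'
python3 -m handwheel '[[0,0,0.004,0,0,0,0],[0,0,0,0,0,0,0]]'
python3 -m handwheel '[[0,0,0.002,0,0,0,0],[0,0,0,0,0,0,0]]'
python3 -m handwheel '[[0,0,0.001,0,0,0,0],[0,0,0,0,0,0,0]]'
```

```text
t: 62.83
tcp_pos: [0.4914, -0.0066, 0.0725]
tcp_rot: [0.0, 0.997, 0.076, -0.0]
ft_force: [-0.3, 2.0, -1.9]
finger_gap: 0.67
finger_force: 64.9
t: 63.0
tcp_pos: [0.4913, -0.0066, 0.0709]
tcp_rot: [0.0, 0.997, 0.076, -0.0]
ft_force: [0.2, -1.3, -1.4]
finger_gap: 0.674
finger_force: 64.9
t: 63.17
tcp_pos: [0.4916, -0.0066, 0.0706]
tcp_rot: [0.0, 0.997, 0.076, 0.0]
ft_force: [-1.2, 0.5, 0.5]
finger_gap: 0.678
finger_force: 65.1
t: 63.33
tcp_pos: [0.4917, -0.0066, 0.0706]
tcp_rot: [0.0, 0.997, 0.076, 0.0]
ft_force: [-3.2, 0.6, 4.4]
finger_gap: 0.673
finger_force: 65.6
```

```bash
python3 -m handwheel '[[0,0,0,0,0,0,1],[0,0,0,0,0,0,1],[0,0,0,0,0,0,1],[0,0,-0.03,0,0,0,1],[0,0,-0.07,0,0,0,1],[0,0,-0.08,0,0,0,1],[0,0,-0.07,0,0,0,1],[0,0,-0.07,0,0,0,1]]'
python3 -m handwheel '[[0,0,0,0,0,0,1],[0,0,0,0,0,0,1],[0,0,0,0,0,0,1]]'
python3 - <<'E'
from h import *
target("cover",.068,n=1,near=(.491,-.007))
r=view("wrist"); cv2.imwrite("pics/w7.png",r["img"][:,:,::-1])
for n in ("carton","bay"):
    for o in find(n)+find(n): print(n,*o)
go(.641,.004,.19,-.063)
E
```

```text
t: 64.0
tcp_pos: [0.4915, -0.0065, 0.2006]
tcp_rot: [0.0, 0.997, 0.076, 0.001]
ft_force: [0.9, -0.1, -0.4]
finger_gap: 1.001
finger_force: 0.0
t: 64.25
tcp_pos: [0.4915, -0.0065, 0.1984]
tcp_rot: [0.0, 0.997, 0.076, 0.0]
ft_force: [0.2, 0.6, 0.0]
finger_gap: 1.003
finger_force: 0.0
   0.4896 -0.0063 0.1449 0.976 1 0.6 [ 65 101  74]
carton 0.6498 0.1046 1.5329 0.913 2 0.63 [185 182 162]
carton 0.6688 -0.3193 -0.8343 0.22 1 0.51 [163 158 153]
carton 0.6502 0.1049 1.5232 0.936 2 0.77 [182 179 159]
carton 0.5815 -0.4828 -1.127 0.6 1 0.68 [70 83 94]
bay 0.6203 0.3269 -0.0644 0.968 2 0.86 [181 187  94]
bay 0.6202 0.328 1.5063 0.964 2 0.95 [179 184  95]
bay 0.3845 0.3389 -0.0998 0.818 1 0.46 [ 69  92 129]
turn total [ 2.000e-04  1.000e-04 -4.317e-01] n 12 each [ 0.     0.    -0.036]  j6 1.3
xy total [0.0498 0.3713] n 5 each [0.01   0.0743] | z total 0.0202 n 1 each 0.0202
now [ 0.4915 -0.0065  0.1981] gap 0.995 t 65.2
```

View pics/w7.png

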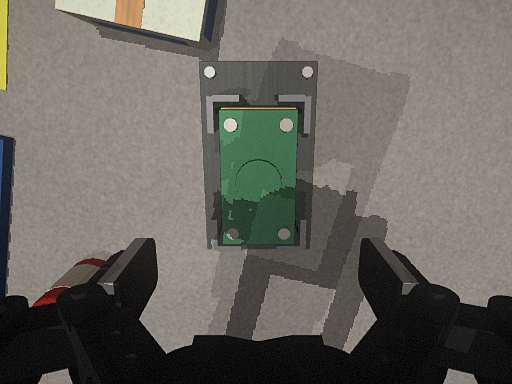

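The stack is square: the green cover, centred at (258,177), sits between the four angles. Now the carton, with the fingers part-closed as a two-point pusher behind its −y face.

```bash
python3 -m handwheel '[[0,0,0,0,0,-0.036,0.6],[0,0,0,0,0,-0.036,0.6],[0,0,0,0,0,-0.036,0.6],[0,0,0,0,0,-0.036,0.6],[0,0,0,0,0,-0.036,0.6],[0,0,0,0,0,-0.036,0.6],[0,0,0,0,0,-0.036,0.6],[0,0,0,0,0,-0.036,0.6]]' 60
python3 -m handwheel '[[0,0,0,0,0,-0.036,0.6],[0,0,0,0,0,-0.036,0.6],[0,0,0,0,0,-0.036,0.6],[0,0,0,0,0,-0.036,0.6],[0.01,0.074,0,0,0,0,0.6],[0.01,0.074,0,0,0,0,0.6],[0.01,0.074,0,0,0,0,0.6],[0.01,0.074,0,0,0,0,0.6]]'
python3 -m handwheel '[[0.01,0.074,0,0,0,0,0.6],[0,0,0,0,0,0,0.6],[0,0,0,0,0,0,0.6],[0,0,0,0,0,0,0.6]]'
python3 - <<'E'
from h import *
target("carton",0,n=2,near=(.648,.105))
for o in find("bay",0,("wrist",)): print(o)
go(.640,.004,.022,-.063)
E
```

```text
t: 65.87
tcp_pos: [0.4915, -0.0065, 0.1981]
tcp_rot: [0.0, 0.862, 0.506, -0.0]
ft_force: [0.5, -0.7, 0.1]
finger_gap: 0.604
finger_force: 0.0
t: 66.53
tcp_pos: [0.612, 0.0022, 0.198]
tcp_rot: [0.0, 0.729, 0.685, -0.0]
ft_force: [0.3, -0.2, -0.1]
finger_gap: 0.604
finger_force: 0.0
t: 66.87
tcp_pos: [0.64, 0.0043, 0.1975]
tcp_rot: [-0.0, 0.729, 0.685, -0.001]
ft_force: [-0.3, 0.6, 0.4]
finger_gap: 0.597
finger_force: 0.0
   0.6455 0.1048 -0.0619 0.988 1 0.86 [218 208 179]
turn total [0.0004 0.0002 0.0003] n 1 each [0.0004 0.0002 0.0003]  j6 -0.01
xy total [-0.0006 -0.0003] n 1 each [-0.0006 -0.0003] | z total 0.4424 n 6 each 0.0737
now [0.6401 0.0042 0.199 ] gap 0.599 t 67.1667
```

```bash
python3 -m handwheel '[[0,0,0.06,0,0,0,0.6],[0,0,0.074,0,0,0,0.6],[0,0,0.074,0,0,0,0.6],[0,0,0.074,0,0,0,0.6],[0,0,0.074,0,0,0,0.6],[0,0,0.074,0,0,0,0.6],[0,0,0.01,0,0,0,0.6],[0,0,0,0,0,0,0.6]]'
python3 -m handwheel '[[0.02,0,0,0,0,0,0.6],[0.025,0,0,0,0,0,0.6],[0.025,0,0,0,0,0,0.6],[0.025,0,0,0,0,0,0.6],[0.025,0,0,0,0,0,0.6],[0.025,0,0,0,0,0,0.6],[0.025,0,0,0,0,0,0.6],[0.025,0,0,0,0,0,0.6]]'
python3 -m handwheel '[[0.025,0,0,0,0,0,0.6],[0.025,0,0,0,0,0,0.6],[0.025,0,0,0,0,0,0.6],[0.025,0,0,0,0,0,0.6],[0.025,0,0,0,0,0,0.6],[0.025,0,0,0,0,0,0.6],[0.025,0,0,0,0,0,0.6],[0,0,0,0,0,0,0.6]]'
python3 - <<'E'
from h import *
target("carton",0,n=1)
for o in find("carton"): print(o)
go(.640,.245,.022,-.063)
E
```

```text
t: 67.83
tcp_pos: [0.638, 0.0043, 0.0198]
tcp_rot: [-0.002, 0.729, 0.685, -0.002]
ft_force: [-0.0, -0.4, 0.2]
finger_gap: 0.6
finger_force: 0.0
t: 68.5
tcp_pos: [0.6455, 0.083, 0.0223]
tcp_rot: [0.0, 0.729, 0.685, -0.0]
ft_force: [-0.2, -3.2, 2.0]
finger_gap: 0.6
finger_force: 1.8
t: 69.17
tcp_pos: [0.6494, 0.1546, 0.0218]
tcp_rot: [-0.0, 0.728, 0.685, 0.0]
ft_force: [-0.9, 0.5, -0.2]
finger_gap: 0.602
finger_force: 0.0
   0.6511 0.2206 -0.0602 0.994 1 0.78 [152 138 114]
(np.float64(0.6527), np.float64(0.2234), np.float64(1.4781), np.float64(0.613), 2, 0.95, array([181, 176, 155]))
(np.float64(0.4912), np.float64(-0.0123), np.float64(0.1387), np.float64(0.604), 1, 0.61, array([89, 90, 87]))
turn total [-0.0001  0.0002  0.0002] n 1 each [-0.0001  0.0002  0.0002]  j6 0.22
xy total [ 0.2316 -0.0384] n 4 each [ 0.0579 -0.0096] | z total -0.0006 n 1 each -0.0006
now [0.6495 0.1516 0.0218] gap 0.604 t 69.4667
```

```bash
python3 -m handwheel '[[0.02,0,0,0,0,0,0.6],[0.025,0,0,0,0,0,0.6],[0.025,0,0,0,0,0,0.6],[0.025,0,0,0,0,0,0.6],[0.025,0,0,0,0,0,0.6],[0.025,0,0,0,0,0,0.6],[0.025,0,0,0,0,0,0.6],[0.025,0,0,0,0,0,0.6]]'
python3 -m handwheel '[[0.02,0,0,0,0,0,0.6],[0.015,0,0,0,0,0,0.6],[0.01,0,0,0,0,0,0.6],[0.005,0,0,0,0,0,0.6],[0,0,0,0,0,0,0.6],[0,0,0,0,0,0,0.6]]'
python3 - <<'E'
from h import *
target("carton",0,n=2)
try:
  for o in find("bay",0,("wrist",)): print(o)
except Exception as e: print(e)
r=view("wrist"); cv2.imwrite("pics/w8.png",r["img"][:,:,::-1]); np.savez("w8.npz",img=r["img"],K=r["intrinsics"],T=r["cam_to_world"])
print(env.observe()["tcp_pos"])
E
```

```text
t: 70.13
tcp_pos: [0.6544, 0.231, 0.0218]
tcp_rot: [0.0, 0.729, 0.685, -0.0]
ft_force: [-0.0, -1.2, -1.4]
finger_gap: 0.599
finger_force: 0.9
t: 70.63
tcp_pos: [0.656, 0.2498, 0.0222]
tcp_rot: [0.0, 0.729, 0.685, 0.0]
ft_force: [0.8, 0.3, 0.2]
finger_gap: 0.607
finger_force: 0.0
   0.6571 0.3163 -0.0613 0.992 1 0.76 [152 138 114]
   0.6571 0.3165 -0.0624 0.996 1 0.76 [152 139 114]
(np.float64(0.4518), np.float64(0.3067), np.float64(-1.2413), np.float64(0.887), 1, 0.72, array([139, 125,  46]))
[0.65584751 0.24952681 0.02205885]
```

View pics/w8.png

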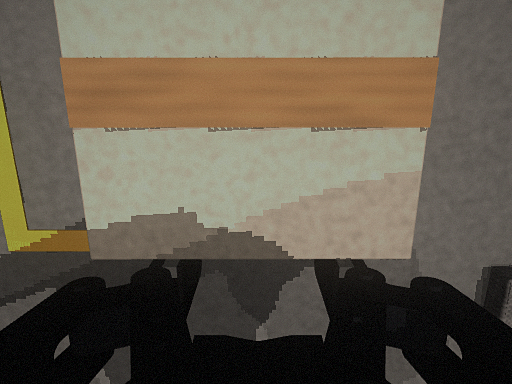

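```bash
python3 -m handwheel '[[0.01,0,0,0,0,0,0.6],[0.006,0,0,0,0,0,0.6],[0.004,0,0,0,0,0,0.6],[0,0,0,0,0,0,0.6],[0,0,0,0,0,0,0.6],[-0.03,0,0,0,0,0,0.6],[-0.04,0,-0.03,0,0,0,0.6],[-0.03,0,-0.08,0,0,0,0.6]]'
python3 -m handwheel '[[0,0,-0.1,0,0,0,0.6],[0,0,-0.1,0,0,0,0.6],[0,0,-0.1,0,0,0,0.6],[0,0,-0.1,0,0,0,0.6],[0,0,-0.1,0,0,0,0.6],[0,0,-0.08,0,0,0,0.6],[0.05,0,0,0,0,0,0.6],[0.05,0,0,0,0,0,0.6]]'
python3 -m handwheel '[[0,0,0,0,0,0,0.6],[0,0,0,0,0,0,0.6],[0,0,0,0,0,0,0.6]]'
python3 - <<'E'
from h import *
target("carton",0,n=2)
r=view("wrist"); cv2.imwrite("pics/w9.png",r["img"][:,:,::-1]); np.savez("w9.npz",img=r["img"],K=r["intrinsics"],T=r["cam_to_world"])
m=r["img"].astype(int); y=((m[:,:,0]>110)&(m[:,:,1]>110)&(m[:,:,2]<.6*m[:,:,0])&(abs(m[:,:,0]-m[:,:,1])<40)).astype(np.uint8)
print(env.observe()["tcp_pos"])
for o in find("bay",0,("wrist",)): print(o)
E
```

```text
t: 71.65
tcp_pos: [0.6493, 0.2154, 0.0599]
tcp_rot: [-0.002, 0.729, 0.685, -0.005]
ft_force: [0.5, 0.1, -0.6]
finger_gap: 0.599
finger_force: 0.0
t: 72.32
tcp_pos: [0.6581, 0.2569, 0.3031]
tcp_rot: [0.002, 0.729, 0.684, 0.003]
ft_force: [0.4, 0.5, -1.4]
finger_gap: 0.601
finger_force: 0.0
t: 72.57
tcp_pos: [0.656, 0.257, 0.2972]
tcp_rot: [0.0, 0.729, 0.685, -0.001]
ft_force: [-0.3, -0.4, -0.1]
finger_gap: 0.601
finger_force: 0.0
   0.6572 0.3244 1.5086 0.983 1 0.9 [218 210 182]
   0.6573 0.3248 -0.0641 0.984 1 0.69 [218 211 183]
[0.65624723 0.25702728 0.29779147]
(np.float64(0.6181), np.float64(0.3288), np.float64(-0.0629), np.float64(0.99), 1, 0.72, array([212, 212,  88]))
```

View pics/w9.png

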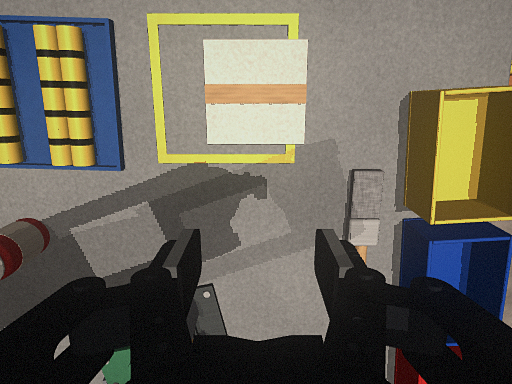

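The carton stands in the bay's right part at about (255,92), and the bay outline is centred near (226,88). It needs about 39 mm towards −x (image left).

```bash
python3 -m handwheel '[[0,0,0,0,0,-0.0357,0.6],[0,0,0,0,0,-0.0357,0.6],[0,0,0,0,0,-0.0357,0.6],[0,0,0,0,0,-0.0357,0.6],[0,0,0,0,0,-0.0357,0.6],[0,0,0,0,0,-0.0357,0.6],[0,0,0,0,0,-0.0357,0.6],[0,0,0,0,0,-0.0357,0.6]]'
python3 -m handwheel '[[0,0,0,0,0,-0.0357,0.6],[0,0,0,0,0,-0.0357,0.6],[0,0,0,0,0,-0.0357,0.6],[0,0,0,0,0,-0.0357,0.6],[0,0,0,0,0,-0.0357,0.6],[0,0,0,0,0,-0.0357,0.6],[0,0,0,0,0,0,0.6],[0,0,0,0,0,0,0.6]]'
python3 -c "
from h import *
go(.747,.3188,.022,1.508)"
```

```text
t: 73.58
tcp_pos: [0.6563, 0.2576, 0.298]
tcp_rot: [0.0, 0.357, 0.934, -0.0]
ft_force: [-0.3, 0.9, -0.1]
finger_gap: 0.599
finger_force: 0.0
t: 74.25
tcp_pos: [0.6563, 0.2577, 0.298]
tcp_rot: [0.0, 0.033, 0.999, -0.0]
ft_force: [-0.1, 0.6, 0.2]
finger_gap: 0.596
finger_force: 0.0
turn total [-0.0002  0.0001 -0.0011] n 1 each [-0.0002  0.0001 -0.0011]  j6 -1.2
xy total [-0.2168  0.1668] n 4 each [-0.0542  0.0417] | z total 0.6899 n 10 each 0.069
now [0.6563 0.2577 0.298 ] gap 0.596 t 74.25
```

```bash
python3 -m handwheel '[[0,0,0.07,0,0,0,0.6],[0,0,0.07,0,0,0,0.6],[0,0,0.07,0,0,0,0.6],[-0.054,0.0417,0,0,0,-0.001,0.6],[-0.054,0.0417,0,0,0,0,0.6],[-0.054,0.0417,0,0,0,0,0.6],[-0.054,0.0417,0,0,0,0,0.6],[0,0,0,0,0,0,0.6]]'
python3 -m handwheel '[[0,0,0,0,0,0,0.6],[0,0,0,0,0,0,0.6],[0,0,0,0,0,0,0.6]]'
python3 -c "
from h import *
go(.747,.3188,.022,1.508)"
```

```text
t: 74.92
tcp_pos: [0.7481, 0.3211, 0.2083]
tcp_rot: [-0.002, 0.031, 1.0, -0.001]
ft_force: [-1.6, -0.1, -2.4]
finger_gap: 0.599
finger_force: 0.0
t: 75.17
tcp_pos: [0.7463, 0.3187, 0.2152]
tcp_rot: [0.001, 0.031, 1.0, -0.0]
ft_force: [0.4, -0.7, 0.4]
finger_gap: 0.598
finger_force: 0.0
turn total [-0.0001  0.0004  0.0005] n 1 each [-0.0001  0.0004  0.0005]  j6 -1.17
xy total [-0.0018  0.0003] n 1 each [-0.0018  0.0003] | z total 0.4829 n 7 each 0.069
now [0.7463 0.3187 0.2152] gap 0.598 t 75.1667
```

```bash
python3 -m handwheel '[[0,0,0.06,0,0,0,0.6],[0,0,0.07,0,0,0,0.6],[0,0,0.07,0,0,0,0.6],[0,0,0.07,0,0,0,0.6],[0,0,0.07,0,0,0,0.6],[0,0,0.07,0,0,0,0.6],[0,0,0.07,0,0,0,0.6],[0,0,0,0,0,0,0.6]]'
python3 -m handwheel '[[0,0,0,0,0,0,0.6],[0.02,0,0,0,0,0,0.6],[0.025,0,0,0,0,0,0.6],[0.025,0,0,0,0,0,0.6],[0.02,0,0,0,0,0,0.6],[0.015,0,0,0,0,0,0.6],[0.015,0,0,0,0,0,0.6],[0.01,0,0,0,0,0,0.6]]'
python3 -m handwheel '[[0.005,0,0,0,0,0,0.6],[0,0,0,0,0,0,0.6],[0,0,0,0,0,0,0.6]]'
python3 - <<'E'
from h import *
target("carton",0,n=2)
go(.684,.324,.022,1.508)
E
```

```text
t: 75.83
tcp_pos: [0.742, 0.317, 0.0153]
tcp_rot: [-0.004, 0.03, 1.0, -0.002]
ft_force: [-1.7, -0.6, -2.4]
finger_gap: 0.6
finger_force: 0.0
t: 76.5
tcp_pos: [0.6964, 0.3227, 0.0258]
tcp_rot: [0.003, 0.03, 1.0, 0.001]
ft_force: [3.1, -0.0, 2.1]
finger_gap: 0.597
finger_force: 1.8
t: 76.75
tcp_pos: [0.693, 0.3223, 0.0224]
tcp_rot: [0.0, 0.03, 1.0, -0.0]
ft_force: [4.1, 0.6, 3.3]
finger_gap: 0.599
finger_force: 1.7
   0.6267 0.3258 1.5101 0.996 1 0.86 [138 126 108]
   0.6267 0.3258 1.5105 0.995 1 0.62 [138 126 108]
turn total [-0.0002  0.0001  0.001 ] n 1 each [-0.0002  0.0001  0.001 ]  j6 -1.14
xy total [0.0226 0.0031] n 1 each [0.0226 0.0031] | z total -0.0006 n 1 each -0.0006
now [0.6929 0.3222 0.0218] gap 0.599 t 76.95
```

```bash
python3 -m handwheel '[[0.008,0,0,0,0,0,0.6],[0.008,0,0,0,0,0,0.6],[0.005,0,0,0,0,0,0.6],[0,0,0,0,0,0,0.6],[0,0,0,0,0,0,0.6],[-0.03,0,0,0,0,0,0.6],[-0.04,0,-0.03,0,0,0,0.6],[-0.03,0,-0.08,0,0,0,0.6]]'
python3 -m handwheel '[[0,0,-0.09,0,0,0,0.6],[0,0,-0.09,0,0,0,0.6],[0,0,-0.09,0,0,0,0.6],[0,0,-0.09,0,0,0,0.6],[0,0,-0.09,0,0,0,0.6],[0,0,-0.09,0,0,0,0.6],[0.05,0,0,0,0,0,0.6],[0.05,0,0,0,0,0,0.6]]'
python3 -m handwheel '[[0.05,0,0,0,0,0,0.6],[0.05,0,0,0,0,0,0.6],[0,0,0,0,0,0,0.6],[0,0,0,0,0,0,0.6],[0,0,0,0,0,0,0.6]]'
python3 - <<'E'
from h import *
target("carton",0,n=3)
for i in range(2):
  for o in find("bay",0,("wrist",)): print(o)
r=view("wrist");  np.savez("w10.npz",img=r["img"],K=r["intrinsics"],T=r["cam_to_world"]); cv2.imwrite("pics/w10.png",r["img"][:,:,::-1])
print(env.observe()["tcp_pos"],env.observe()["tcp_rot"])
E
```

```text
t: 77.62
tcp_pos: [0.7195, 0.3188, 0.0578]
tcp_rot: [-0.006, 0.03, 1.0, -0.003]
ft_force: [-0.9, -0.5, -0.8]
finger_gap: 0.6
finger_force: 0.0
t: 78.28
tcp_pos: [0.6857, 0.3234, 0.2856]
tcp_rot: [0.003, 0.03, 1.0, 0.001]
ft_force: [0.0, 1.3, -0.5]
finger_gap: 0.59
finger_force: 0.0
t: 78.7
tcp_pos: [0.6443, 0.3253, 0.2816]
tcp_rot: [-0.0, 0.03, 1.0, -0.0]
ft_force: [0.2, -0.3, 0.6]
finger_gap: 0.605
finger_force: 0.0
   0.6174 0.3263 1.5111 0.989 1 0.84 [177 163 138]
   0.6168 0.3259 1.5102 0.982 1 0.96 [177 163 138]
   0.6167 0.3266 1.5075 0.984 1 0.88 [176 163 138]
(np.float64(0.6185), np.float64(0.3287), np.float64(1.5083), np.float64(0.978), 1, 0.55, array([187, 178,  73]))
(np.float64(0.618), np.float64(0.3292), np.float64(1.5065), np.float64(0.974), 1, 0.93, array([184, 175,  74]))
[0.64436363 0.32526322 0.2817921 ] [ 1.66824623e-05  2.98188559e-02  9.99555280e-01 -2.79282797e-04]
```

View pics/w10.png

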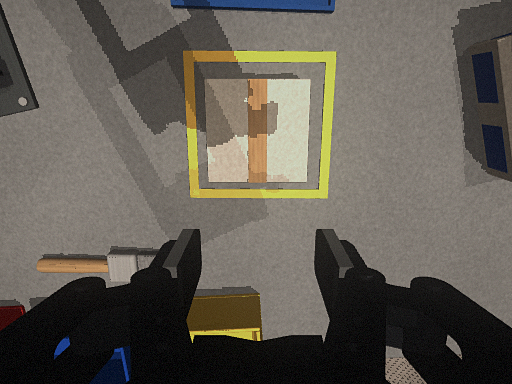

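The carton sits inside the yellow frame and is straight, but about 2.7 mm short in +y. I'll give it one gentle nudge.

```bash
python3 -m handwheel '[[0,0,0,0,0,0.0357,0.6],[0,0,0,0,0,0.0357,0.6],[0,0,0,0,0,0.0357,0.6],[0,0,0,0,0,0.0357,0.6],[0,0,0,0,0,0.0357,0.6],[0,0,0,0,0,0.0357,0.6],[0,0,0,0,0,0.0357,0.6],[0,0,0,0,0,0.0357,0.6]]'
python3 -m handwheel '[[0,0,0,0,0,0.0357,0.6],[0,0,0,0,0,0.0357,0.6],[0,0,0,0,0,0.0357,0.6],[0,0,0,0,0,0.0357,0.6],[0,0,0,0,0,0.0357,0.6],[0,0,0,0,0,0.0357,0.6],[0,0,0,0,0,0,0.6],[0,0,0,0,0,0,0.6]]'
python3 -c "
from h import *
go(.611,.2305,.022,-.063)"
```

```text
t: 79.92
tcp_pos: [0.6443, 0.3253, 0.282]
tcp_rot: [0.0, 0.463, 0.886, -0.0]
ft_force: [-0.1, 1.0, 0.1]
finger_gap: 0.597
finger_force: 0.0
t: 80.58
tcp_pos: [0.6443, 0.3253, 0.2819]
tcp_rot: [0.0, 0.726, 0.687, -0.0]
ft_force: [0.2, -0.6, -0.2]
finger_gap: 0.601
finger_force: 0.0
turn total [0.0001 0.0001 0.0024] n 1 each [0.0001 0.0001 0.0024]  j6 0.45
xy total [-0.2418 -0.068 ] n 4 each [-0.0605 -0.017 ] | z total 0.6499 n 9 each 0.0722
now [0.6443 0.3253 0.2819] gap 0.601 t 80.5833
```

```bash
python3 -m handwheel '[[0,0,0,0,0,0.0024,0.6],[-0.0605,-0.017,0,0,0,0,0.6],[-0.0605,-0.017,0,0,0,0,0.6],[-0.0605,-0.017,0,0,0,0,0.6],[-0.0605,-0.017,0,0,0,0,0.6],[0,0,0,0,0,0,0.6],[0,0,0.04,0,0,0,0.6],[0,0,0.07,0,0,0,0.6]]'
python3 -m handwheel '[[0,0,0.07,0,0,0,0.6],[0,0,0.07,0,0,0,0.6],[0,0,0.07,0,0,0,0.6],[0,0,0.07,0,0,0,0.6],[0,0,0.07,0,0,0,0.6],[0,0,0.07,0,0,0,0.6],[0,0,0.07,0,0,0,0.6],[0,0,0.05,0,0,0,0.6]]'
python3 -m handwheel '[[0,0,0,0,0,0,0.6],[0,0,0,0,0,0,0.6],[0,0,0,0,0,0,0.6]]'
python3 - <<'E'
from h import *
target("carton",0,n=1)
go(.611,.2632,.022,-.063)
E
```

```text
t: 81.25
tcp_pos: [0.613, 0.2309, 0.2426]
tcp_rot: [0.002, 0.73, 0.684, 0.004]
ft_force: [1.0, 0.3, 0.7]
finger_gap: 0.599
finger_force: 0.0
t: 81.92
tcp_pos: [0.6095, 0.2304, 0.019]
tcp_rot: [-0.0, 0.729, 0.684, -0.001]
ft_force: [-0.1, -0.1, 0.7]
finger_gap: 0.595
finger_force: 0.0
t: 82.17
tcp_pos: [0.6119, 0.2309, 0.0237]
tcp_rot: [0.001, 0.73, 0.684, 0.001]
ft_force: [0.7, 0.2, -0.1]
finger_gap: 0.599
finger_force: 0.0
   0.6172 0.3259 -0.0585 0.986 1 0.83 [172 166 142]
turn total [ 0.0013 -0.0003 -0.0009] n 1 each [ 0.0013 -0.0003 -0.0009]  j6 0.35
xy total [ 0.0799 -0.0092] n 2 each [ 0.04   -0.0046] | z total 0.0067 n 1 each 0.0067
now [0.6126 0.2311 0.0247] gap 0.598 t 82.2667
```

```bash
python3 -m handwheel '[[0.02,0,0,0,0,-0.0009,0.6],[0.02,0,0,0,0,0,0.6],[0.015,0,0,0,0,0,0.6],[0.01,0,0,0,0,0,0.6],[0.005,0,0,0,0,0,0.6],[0.005,0,0,0,0,0,0.6],[0.003,0,0,0,0,0,0.6],[0,0,0,0,0,0,0.6]]'
python3 -m handwheel '[[0,0,0,0,0,0,0.6]]'
python3 -c "
from h import *
target('carton',0,n=2);go(.611,.2628,.022,-.063)"
```

```text
t: 82.93
tcp_pos: [0.6126, 0.2614, 0.0218]
tcp_rot: [0.0, 0.729, 0.684, -0.0]
ft_force: [-0.5, -0.6, 0.5]
finger_gap: 0.6
finger_force: 0.4
t: 83.02
tcp_pos: [0.6127, 0.2614, 0.0218]
tcp_rot: [0.0, 0.729, 0.684, -0.0]
ft_force: [-0.1, -1.0, -0.4]
finger_gap: 0.601
finger_force: 0.2
   0.6171 0.3272 -0.059 0.993 1 0.9 [150 136 112]
   0.6171 0.3274 -0.0606 0.994 1 0.66 [150 136 112]
turn total [-0.      0.0001 -0.0003] n 1 each [-0.      0.0001 -0.0003]  j6 0.39
xy total [ 0.0032 -0.0044] n 1 each [ 0.0032 -0.0044] | z total -0.0005 n 1 each -0.0005
now [0.6127 0.2614 0.0218] gap 0.6 t 83.2167
```

```bash
python3 -m handwheel '[[0.004,0,0,0,0,0,0.6],[0,0,0,0,0,0,0.6],[-0.02,0,0,0,0,0,0.6],[-0.03,0,0,0,0,0,0.6],[-0.04,0,-0.03,0,0,0,0.6],[-0.04,0,-0.08,0,0,0,0.6],[0,0,-0.1,0,0,0,0.6],[0,0,-0.1,0,0,0,0.6]]'
python3 -m handwheel '[[0,0,-0.1,0,0,0,0.6],[0,0,-0.1,0,0,0,0.6],[0,0,-0.1,0,0,0,0.6],[0.04,0,-0.06,0,0,0,0.6],[0.06,0,0,0,0,0,0.6],[0,0,0,0,0,0,0.6],[0,0,0,0,0,0,0.6],[0,0,0,0,0,0,0.6]]'
python3 - <<'E'
from h import *
target("carton",0,n=2)
for o in find("bay",0,("wrist",)): print(o)
r=view("top"); cv2.imwrite("pics/t2.png",r["img"][:,:,::-1])
for n,z in (("pack1",.005),("cover",.068),("wrench",0)):
  if n in DIM:
    for o in find(n,z): print(n,*o)
print(env.observe()["t"])
E
```

```text
t: 83.88
tcp_pos: [0.6083, 0.2089, 0.1459]
tcp_rot: [-0.0, 0.73, 0.684, -0.002]
ft_force: [-0.1, 1.2, -0.6]
finger_gap: 0.601
finger_force: 0.0
t: 84.55
tcp_pos: [0.6117, 0.2503, 0.2888]
tcp_rot: [0.0, 0.729, 0.684, -0.001]
ft_force: [-0.0, -1.2, -0.3]
finger_gap: 0.602
finger_force: 0.0
   0.6172 0.3286 1.5047 0.986 1 0.76 [211 203 175]
   0.6176 0.3289 -0.0613 0.987 1 0.75 [210 203 174]
(np.float64(0.6183), np.float64(0.3284), np.float64(-0.0647), np.float64(0.99), 1, 0.78, array([208, 210,  86]))
pack1 0.4338 0.329 1.4522 0.803 1 0.79 [156 146  82]
pack1 0.3338 0.1499 -1.1972 0.348 1 0.65 [123 112 107]
cover 0.4924 -0.0072 0.1557 0.939 2 0.92 [ 98 138 110]
cover 0.614 0.286 -0.0063 0.887 1 0.67 [166 167 151]
85.3
```

View pics/t2.png

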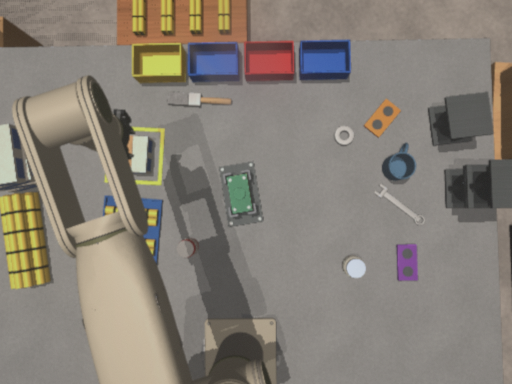

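The final top view shows the carton centred in the bay at (140,155) and the kit in the fixture at (240,193). The packs are in the tray and the bystanders are undisturbed, so I'm handing in.

```bash
python3 -c "
from cell import env
print(env.finish_job())"
```

```text
the job is handed in; nothing more can be done
None
```

The job is handed in at about 85 s of the 210 s allowed: both packs lie in the blue tray, the housing, three brass spacers and green cover are stacked in the fixture pocket, and the carton stands within about 1 mm of the bay's centre, straight to within about 0.01 rad.

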